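# Lock the glass-rod rest to its base with a quarter-turn thumbscrew

## Robot

A 6-joint arm with a two-finger parallel gripper is mounted at the origin on the work surface. World frame = base frame: x ahead of the robot, y to its left, z up, the work surface at z = 0. Lengths are in m, angles in rad, forces in N, time in s.
With the tool pointing down it reaches from about 0.35 to 0.8 m from the base axis. Payload 7.3 kg.
Tool frame: the origin (TCP) lies between the finger pads; the fingertips stand 14 mm ahead of it and the grasp point (between the pads) lies 5 mm behind it; z points along the fingers, x is the direction in which the jaws open and shut, and the axes are right-handed (so a half turn about z gives the same grasp; the last joint's range is limited). The gripper opens to 85 mm and grips with 20 to 120 N. Pads are 22 mm wide; open, the fingers measure 114 mm over their backs; the gripper's body (76 mm by 85 mm) begins 54 mm behind the grasp point. The pads swing forward as they close: fully open they stand 13 mm farther back than shut.
Start: joints at [1.047, 0.342, 1.524, -0, 1.275, -0.146], TCP at [0.194, 0.488, 0.216] pointing down, gripper open.
Joint ranges: [-2.53, 2.53], [-0.77, 2.02], [0.04, 2.7], [-1, 4.14], [0.28, 2.66], [-3.11, 3.11]. Speed limits (rad/s): [2.57, 2.57, 3.14, 3.14, 3.14, 3.14].

## Interface

Orientations are given as a rotation vector (axis times angle).
In Python, from cell import state, read_camera, calibration, close_job, spot_in, cut_out, mark_of gives the robot as it stands.
- The arm moves only by the tool carry_out, never from a script. Its argument "moves" is a list of rows, each an object of numbers: "x", "y", "z": the shift along the tool's x, y, z in mm; "spin": the turn about the tool's z in rad; "gripper": the closure in counts, from 0 (fully open) to 255 (shut). A call has 1 to 20 rows; each row is the pose to reach, as a shift and turn from the pose measured when the call began, along the tool's axes at that moment; what a row does not reach only later rows make up. A row lasts 1/8 s, in which the tool goes at most 62.5 mm and 10.7 degrees, less where a joint would pass 70% of its speed; a pose out of reach is approached as far as the arm can. A call with a gripper value outside its range is refused whole. The fingers move at their own pace and stop on an object; the grip force is fixed at half the most. Time passes only in rows, so rows that repeat a pose let the fingers close. It gives the time, the measured TCP pose, the force and the opening at its end, in the units of the state.
- state(): the state, without advancing time (a new reading comes with each control period).
- read_camera(name): name is "scene" or "top" or "wrist"; returns the picture (420x560x3 uint8, red, green, blue); there is no depth.
- calibration(name): a dict with "fx", "fy", "cx", "cy" (pixels), "xyz" and "orientation" of the camera in the world. Camera axes: x right, y up, looking along -z (the intrinsics and any distortion apply to the point x, -y, -z); pixel columns grow to the right and rows downward; lengths in m; the calibration is good to about 2 mm. A picture is of the moment at which its call begins: read the wrist's pose just before it. calibration takes no time and is no camera call; for the wrist camera it gives the pose at the moment of the call.
- close_job(): hands the job in, once; it reports no verdict.
Trained networks look in the newest picture that a camera, given by its name, has taken for a name from the list of things; names that differ only in an ending like _2 or _b are one class to them, and where a whole thing is asked for, a point or a joint stands for the part that bears it (a point fixed in the world has none). Each returns a list of dicts, best first, with "score" (0 to 1); they miss things now and then, are a little off and sometimes report something else, mostly with a low value. They report only what shows in the picture. A call takes as long as a camera call. They do not tell look-alikes from the thing itself.
- spot_in(camera, label): "at" ([x, y, z] in m, in world coordinates, good to about 4 mm: the middle of the surface that is visible of it).
- cut_out(camera, label): "mask" (420x560 bool, what is visible of it).
- mark_of(camera, label): "at" ([x, y, z] in m, in world coordinates, good to about 4 mm: a listed point, or the origin of a listed thing).
The state is a dict: "clock": time; "joint_pos": joint angles; "qd": joint speeds; "tau": joint torques, N m; "position": TCP position; "eef_rot": TCP orientation; "contact_force": force on the tool from outside, world axes, zero at the start; "ft_torque": the same for the moment, N m; "gripper_width": opening from 0.0 (shut) to 1.0 (fully open).
Only numpy, scipy, OpenCV 4.12 (cv2) and the standard library are available. Lean on these libraries where they do the work, as an engineer would, in place of code of your own. Each camera call takes 0.05 s, during which the arm holds its last target.

## Task

Slide the blue rod rest along the rails of its steel base until it bears firmly against the red end stop, so that its slot lies over the slot in the base. Then take the brass thumbscrew from the wooden block, pass its cross pin down through both slots, press it against its spring and give it a quarter turn so that it locks, and let go with the rest still home. Be gentle: never push hard, and leave the rod jar, the graphite block and the paddle where they are.

Things in the scene. Friction and masses are not known exactly. Their poses are not given: they have to be found in the camera images.
- base: Fixed steel base. Plate 210 x 110 mm (x, y), 8 mm thick, top 30 and underside 22 mm above the bench, hollow below. Origin on the bench under the plate's centre; x runs along the rails to the red stop, z up. Two dark rails, 8 mm high, 8 mm wide, guide the rest along x with about 1 mm play a side.
- base_slot (a point): Centre of the slot through the base plate, at its top face (30 mm above the bench), 65 mm from the base's centre towards the stop. Slot 8 mm wide along the base's x, 20 mm long along y.
- stop: Rigid red bar, 12 mm thick, 70 mm wide, 12 mm high, across the base's +x end. Origin on the plate's top, mid-width on the face the rest bears on, 90 mm from the base's centre. Pressing the rest's foot on it with some newtons (3 or more, not over 25) brings it home and lines up both slots.
- rest: Loose blue rod rest, about 0.35 kg, on the base between the rails, 35 to 65 mm short of the stop at the start; axes as the base's. Foot 110 (x) x 44 (y) x 6 mm; origin at the centre of its underside, which slides on the plate's top. The foot's +x end, 55 mm from the origin, meets the stop.
- rest_slot (a point): Centre of the slot through the rest's foot, at the foot's top face, 30 mm from the foot's centre towards the stop. Slot 8 mm along x, 20 mm along y. At home it is straight above the base's slot.
- rest_grip (a point): Where to pinch the rest: middle of its upright blade, 35 mm behind (-x of) the foot's centre, 36 mm above the foot's underside. Blade 10 mm thick (x), 40 mm wide (y), from 6 to 56 mm above the underside, with four prongs on top up to 67 mm.
- screw: Loose brass thumbscrew, 70 g, 54 mm tall, upright in the block. Origin at the middle of its lower end, z up. Round cross pin near the lower end, 5 mm thick, 18 mm long along y; shank 6 mm. Locked in the base its origin is 17 mm above the bench and the pin 60 to 90 degrees from the slot (turned either way): the spring then holds the pin up against the base plate's underside.
- screw_wing (a point): Middle of the screw's flat wing, 41 mm above the screw's lower end. Wing 8 mm thick (x), 26 mm wide (y, along the pin), 28 to 54 mm above the lower end: pinch it across x with the fingertips above the flange (24 mm across, 25 to 28 mm up).
- collar: Dark sprung collar on the screw's shank, 30 mm across, 4 mm thick; origin mid-underside, 16 mm above the screw's lower end. It yields 5 mm towards the flange: 2 N at first, 1.8 N more per mm, then rigid. In both slots it meets the rest's foot; pressed 3 mm (7.4 N) or more, the pin is below the plate and the screw can turn. Over 25 N is too hard.
- block: Fixed wooden block 80 x 80 x 40 mm, origin at the centre of its underside. The screw stands in a round 23 mm hole at its middle, its collar on the block's top, its lower end 24 mm above the bench.
- rod_jar: Bystander: white jar, 72 mm across and 90 mm high, with glass rods standing up to 175 mm. Origin at the centre of its underside.
- marver: Bystander: black graphite block 100 x 70 x 25 mm. Origin at the centre of its underside.
- paddle: Bystander: graphite paddle with a wooden handle, 180 mm long along its x, 50 mm wide, 20 mm high. Origin on the bench near its middle.
There are look-alikes about, which are no part of the job. Of the things shaped like the rest, the blue one is meant. Leave any turquoise look-alike of the screw alone.

How it is judged:
By the outcome, as a careful person would: the job done as asked, in the order asked, and still so for the second after the job is handed in, with the robot touching nothing.
It also fails if it takes over 67 s, if anything falls off the work surface, if the arm or the gripper's body presses on something with over 40 N, if the wrist force passes 120 N, or if a joint passes its speed limit or range.

## Working session

There is one attempt and no reset: what is moved stays moved. The work goes in short steps, Python scripts to look and compute and a tool call to move; the robot and the scene stay as the last step left them, time stands still between calls to the robot, and variables do not carry over. Pictures are saved under pics/ and viewed, and the job is handed in when it is done.

Besides the shell and the picture viewer there is one more tool, called in YAML: its name, and indented under it one key for each argument. carry_out: Moves the arm, as the interface text tells. Its arguments: {"type":"object","properties":{"moves":{"type":"array"}},"required":["moves"]}

```bash
ls; mkdir -p pics; python3 - <<'E'
from cell import *
import cv2
s=state();print(s)
for n in ["scene","top","wrist"]:
    c=calibration(n);im=read_camera(n);print(n,c)
    cv2.imwrite(f"pics/{n}0.png",im[:,:,::-1])
for n in ["scene","top"]:
    for l in ["base","base_slot","stop","rest","rest_slot","rest_grip","screw","screw_wing","block","rod_jar","marver","paddle"]:
        print(n,l,[(d["score"].__round__(2),[round(float(v),4) for v in d["at"]]) for d in mark_of(n,l)])
E
```

```text
pics
{'clock': 0.0, 'joint_pos': array([ 1.04701338e+00,  3.42700119e-01,  1.52504019e+00, -2.71916522e-05,
        1.27537965e+00, -1.45985634e-01]), 'qd': array([-0.00132781, -0.00099749, -0.00083448,  0.00074272,  0.00025399,
        0.00114654]), 'tau': array([ 1.59369720e-03, -4.33691597e+01, -2.46002036e+01, -2.16439307e-04,
        7.99921341e-03,  9.00882014e-05]), 'position': array([0.19342146, 0.4876075 , 0.21482961]), 'eef_rot': array([ 2.59848469e+00,  1.76441264e+00, -2.14146291e-03]), 'contact_force': array([ 0.7820148 ,  0.48146717, -0.54067354]), 'ft_torque': array([ 0.01953837,  0.02292981, -0.02682862]), 'gripper_width': 1.0007048097474165}
scene {'fx': 400.38928936310026, 'fy': 400.38928936310026, 'cx': 279.4420305846873, 'cy': 211.46644051856308, 'xyz': array([0.89658194, 0.6857373 , 0.66667592]), 'orientation': array([0.3143546 , 1.19845803, 2.36204071])}
top {'fx': 500.90926484082075, 'fy': 500.90926484082075, 'cx': 286.16078931092625, 'cy': 208.16249878459314, 'xyz': array([ 0.24418306, -0.00897231,  1.44230947]), 'orientation': array([ 0.16134893, -0.14498273,
[... 1382 characters left out ...]
p rest [(0.77, [0.3282, -0.2432, -0.0024]), (0.75, [0.5212, -0.0338, -0.0004]), (0.71, [0.5267, -0.1971, 0.0282]), (0.27, [0.6672, -0.3607, -0.0032])]
top rest_slot [(0.92, [0.5575, -0.2046, 0.0334]), (0.9, [0.5037, -0.058, 0.01]), (0.61, [0.3547, -0.2353, 0.0027])]
top rest_grip [(0.87, [0.4939, -0.1962, 0.0686]), (0.79, [0.5386, -0.0042, 0.0342]), (0.63, [0.2897, -0.2546, 0.0376])]
top screw [(0.67, [0.571, 0.1837, 0.0248]), (0.51, [0.5657, 0.2842, 0.0007])]
top screw_wing [(0.49, [0.5688, 0.2806, 0.0418])]
top block [(0.78, [0.5692, 0.1874, -0.0008])]
top rod_jar [(0.85, [0.6317, 0.3789, 0.0015])]
top marver [(0.64, [0.6692, -0.3609, 0.0008])]
top paddle [(0.86, [0.4235, 0.3713, 0.0038])]
```

View pics/scene0.png

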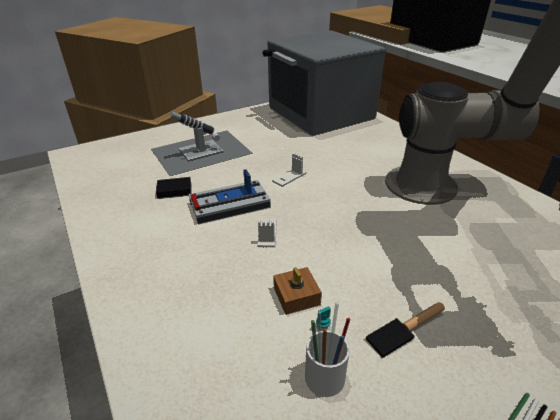

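View pics/top0.png

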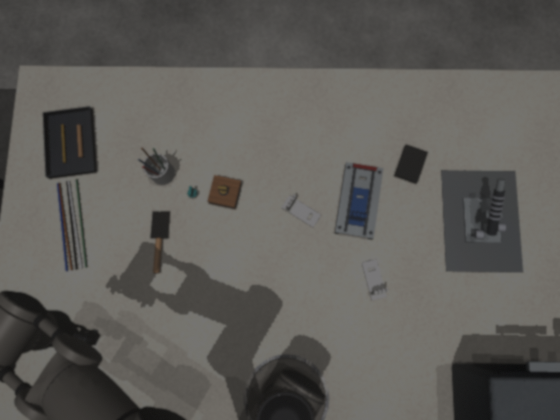

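View pics/wrist0.png

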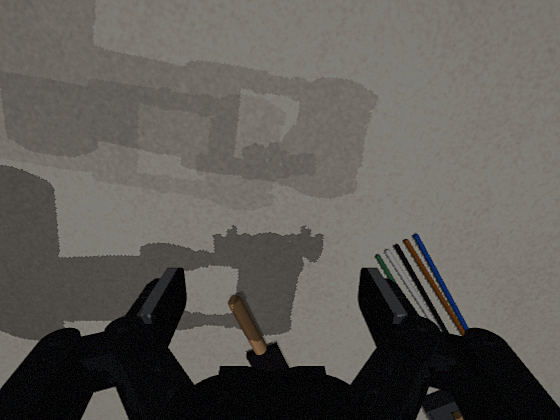

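The scene shows the blue rest at about (245,185) px on the base, with the red stop at its far left end (195,200). The brass screw is in the block at (297,285), and the turquoise decoy at (323,318) is behind the jar. The networks agree with this. Next I write helpers and compute the hover pose.

```bash
cat > h.py <<'E'
from cell import *
import numpy as np, cv2
from scipy.spatial.transform import Rotation as R
def plan(target, yaw, s=None):
    """shift in tool axes mm, spin for the tool x to lie at world yaw (mod pi)"""
    s=s or state(); M=R.from_rotvec(s["eef_rot"]).as_matrix()
    d=M.T@(np.array(target)-s["position"])*1000
    cur=np.arctan2(M[1,0],M[0,0]); dy=(yaw-cur+np.pi/2)%np.pi-np.pi/2
    print("pos",s["position"].round(4),"yaw",np.degrees(cur).round(2),"tilt",np.degrees(np.arccos(-M[2,2])).round(2))
    print("shift",d.round(1),"spin",round(-dy,4),"F",s["contact_force"].round(1),"w",round(s["gripper_width"],3),"t",round(s["clock"],2))
def proj(name,P,c=None):
    c=c or calibration(name); M=R.from_rotvec(c["orientation"]).as_matrix()
    p=(np.atleast_2d(P)-c["xyz"])@M
    return np.c_[c["cx"]+c["fx"]*p[:,0]/-p[:,2], c["cy"]-c["fy"]*p[:,1]/-p[:,2]]
def onplane(name,uv,z,c=None):
    c=c or calibration(name); M=R.from_rotvec(c["orientation"]).as_matrix()
    uv=np.atleast_2d(uv).astype(float)
    d=np.c_[(uv[:,0]-c["cx"])/c["fx"],-(uv[:,1]-c["cy"])/c["fy"],-np.ones(len(uv))]@M.T
    return c["xyz"]+d*((z-c["xyz"][2])/d[:,2])[:,None]
E
python3 - <<'E'
from h import *
plan([.42,.10,.22],np.radians(-9.5))
plan([.495,-.194,.20],np.radians(-9.5))
E
```

```text
pos [0.1937 0.488  0.2155] yaw 68.35 tilt 0.01
shift [-277.2  353.5   -4.5] spin 1.3588 F [ 0.2 -0.   0.5] w 0.997 t 1.35
pos [0.1937 0.488  0.2155] yaw 68.35 tilt 0.01
shift [-522.8  531.7   15.5] spin 1.3588 F [ 0.2 -0.   0.5] w 0.997 t 1.35
```

carry_out:
  moves:
    - {"x":-277,"y":353,"z":0,"spin":1.36}
    - {"x":-277,"y":353,"z":0,"spin":1.36}
    - {"x":-277,"y":353,"z":0,"spin":1.36}
    - {"x":-277,"y":353,"z":0,"spin":1.36}
    - {"x":-277,"y":353,"z":0,"spin":1.36}
    - {"x":-277,"y":353,"z":0,"spin":1.36}
    - {"x":-277,"y":353,"z":0,"spin":1.36}
    - {"x":-523,"y":532,"z":15,"spin":1.36}
    - {"x":-523,"y":532,"z":15,"spin":1.36}
    - {"x":-523,"y":532,"z":15,"spin":1.36}
    - {"x":-523,"y":532,"z":15,"spin":1.36}
    - {"x":-523,"y":532,"z":15,"spin":1.36}
    - {"x":-523,"y":532,"z":15,"spin":1.36}
    - {"x":-523,"y":532,"z":15,"spin":1.36}
    - {"x":-523,"y":532,"z":15,"spin":1.36}
    - {"x":-523,"y":532,"z":15,"spin":1.36}

```text
invalid input at $.moves[0]: expected keys x, y, z, spin, gripper
```

```bash
python3 - <<'E'
from h import *
plan([.495,-.194,.20],np.radians(-9.5))
im=read_camera("wrist");cv2.imwrite("pics/w1.png",im[:,:,::-1])
for l in ["base","base_slot","stop","rest","rest_slot","rest_grip"]:
    print(l,[(d["score"].__round__(2),d["at"].round(4) if hasattr(d["at"],"round") else d["at"]) for d in mark_of("wrist",l)])
E
```

```text
pos [0.1937 0.488  0.2155] yaw 68.35 tilt 0.01
shift [-522.8  531.7   15.5] spin 1.3588 F [ 0.2 -0.   0.5] w 0.997 t 1.35
base []
base_slot []
stop []
rest []
rest_slot []
rest_grip []
```

View pics/w1.png

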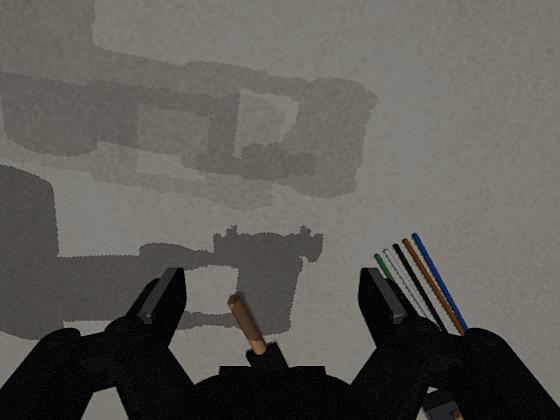

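The call was refused because every row needs all the keys. The view hasn't changed. I'll resend it with gripper values, half closing to about 40 mm on the way.

carry_out:
  moves:
    - {"x":-277,"y":353,"z":0,"spin":1.36,"gripper":100}
    - {"x":-277,"y":353,"z":0,"spin":1.36,"gripper":100}
    - {"x":-277,"y":353,"z":0,"spin":1.36,"gripper":100}
    - {"x":-277,"y":353,"z":0,"spin":1.36,"gripper":100}
    - {"x":-277,"y":353,"z":0,"spin":1.36,"gripper":100}
    - {"x":-277,"y":353,"z":0,"spin":1.36,"gripper":100}
    - {"x":-277,"y":353,"z":0,"spin":1.36,"gripper":100}
    - {"x":-523,"y":532,"z":15,"spin":1.36,"gripper":100}
    - {"x":-523,"y":532,"z":15,"spin":1.36,"gripper":100}
    - {"x":-523,"y":532,"z":15,"spin":1.36,"gripper":100}
    - {"x":-523,"y":532,"z":15,"spin":1.36,"gripper":100}
    - {"x":-523,"y":532,"z":15,"spin":1.36,"gripper":100}
    - {"x":-523,"y":532,"z":15,"spin":1.36,"gripper":100}
    - {"x":-523,"y":532,"z":15,"spin":1.36,"gripper":100}
    - {"x":-523,"y":532,"z":15,"spin":1.36,"gripper":100}
    - {"x":-523,"y":532,"z":15,"spin":1.36,"gripper":100}

```text
clock: 3.7
position: [0.4952, -0.1932, 0.2009]
eef_rot: [3.131, -0.259, 0.001]
contact_force: [0.2, 0.9, 0.1]
gripper_width: 0.606
```

```bash
python3 - <<'E'
from h import *
plan([.495,-.194,.20],np.radians(-9.5))
im=read_camera("wrist");cv2.imwrite("pics/w1.png",im[:,:,::-1])
for l in ["base","base_slot","stop","rest","rest_slot","rest_grip"]:
    print(l,[(round(d["score"],2),np.round(d["at"],4)) for d in mark_of("wrist",l)])
E
```

```text
pos [ 0.4952 -0.1932  0.2009] yaw -9.47 tilt 0.03
shift [-0.1  0.9  0.9] spin 0.0005 F [0.2 0.9 0.1] w 0.606 t 3.7
base [(0.57, array([ 0.5517, -0.2023, -0.0023]))]
base_slot [(0.9, array([ 0.6193, -0.2096,  0.0301]))]
stop [(0.71, array([ 0.6404, -0.2189,  0.0266]))]
rest [(0.86, array([ 0.5357, -0.2021,  0.0282])), (0.77, array([ 0.3233, -0.2458, -0.0041])), (0.62, array([ 0.5195, -0.0357,  0.0027]))]
rest_slot [(0.87, array([ 0.3553, -0.2351,  0.0071])), (0.77, array([ 0.5576, -0.2056,  0.0363]))]
rest_grip [(0.85, array([ 0.4988, -0.1924,  0.0682])), (0.62, array([ 0.2902, -0.2522,  0.0353]))]
```

View pics/w1.png

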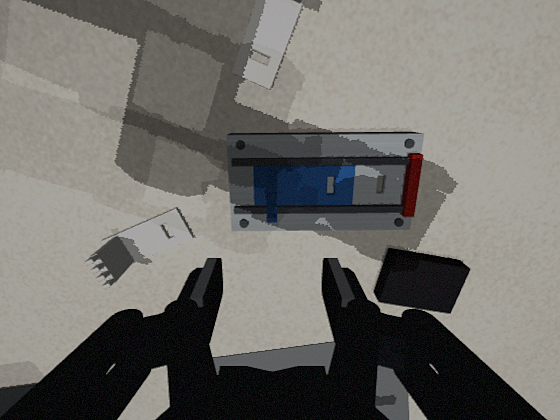

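The wrist view shows the base at columns 228–424 and rows 130–231. The blue foot's slot is at (331,185), the base slot at (381,184), the red stop at (413,185) and the blade near (271,205). I'll enlarge the picture to fit the base pose.

```bash
python3 - <<'E'
from h import *
im=cv2.imread("pics/w1.png")[115:245,215:435]
cv2.imwrite("pics/w1c.png",cv2.resize(cv2.convertScaleAbs(im,alpha=1.6),None,fx=3.6,fy=3.6,interpolation=cv2.INTER_CUBIC))
yaw=np.radians(-9.5);b=np.array([.552,-.2035])
def W(p): 
    c,s=np.cos(yaw),np.sin(yaw); p=np.array(p,float); return np.c_[b[0]+c*p[:,0]-s*p[:,1], b[1]+s*p[:,0]+c*p[:,1], p[:,2]]
pts=[[-.105,-.055,.03],[-.105,.055,.03],[.105,.055,.03],[.105,-.055,.03],[.065,0,.03],[.09,.035,.042],[.09,-.035,.042]]
print((proj("wrist",W(pts))-[215,115]).round(1)*3.6, proj("wrist",W(pts)).round(1))
E
```

```text
[[ 59.76 413.64]
 [ 43.2   67.68]
 [758.16  66.96]
 [703.44 413.28]
 [600.12 249.12]
 [714.96 141.84]
 [681.12 368.64]] [[231.6 229.9]
 [227.  133.8]
 [425.6 133.6]
 [410.4 229.8]
 [381.7 184.2]
 [413.6 154.4]
 [404.2 217.4]]
```

View pics/w1c.png

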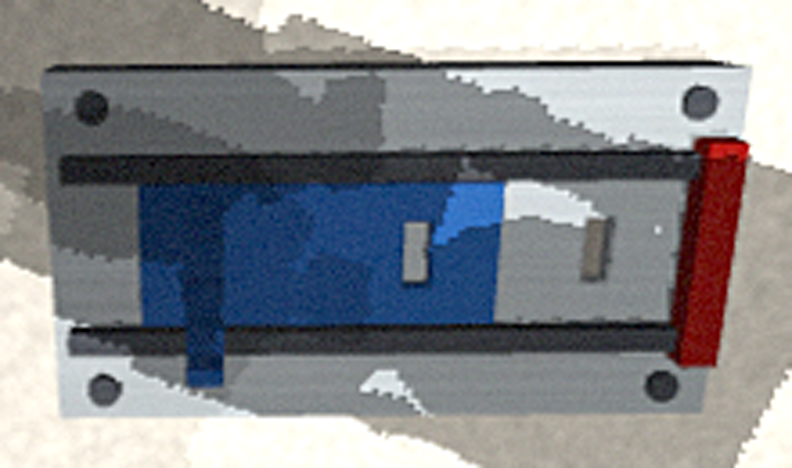

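```bash
cat > fit.py <<'E'
from h import *
from scipy.optimize import least_squares
obs=np.array([[62,415],[44,68],[750,66],[703,412],[596,250]])/3.6+[215,115]
pts=np.array([[-.105,-.055,.03],[-.105,.055,.03],[.105,.055,.03],[.105,-.055,.03],[.065,0,.03]])
c=calibration("wrist")
def W(q,p):
    C,s=np.cos(q[2]),np.sin(q[2]); return np.c_[q[0]+C*p[:,0]-s*p[:,1], q[1]+s*p[:,0]+C*p[:,1], p[:,2]]
r=least_squares(lambda q:(proj("wrist",W(q,pts),c)-obs).ravel(),[.552,-.2035,-.166])
print(r.x,np.degrees(r.x[2]),r.fun.reshape(-1,2).round(1))
q=r.x
rs=onplane("wrist",np.array([[413,252]])/3.6+[215,115],.036,c)[0]
C,s=np.cos(q[2]),np.sin(q[2]); u=np.array([C,s]);v=np.array([-s,C])
print("rest slot in base", (rs[:2]-q[:2])@u, (rs[:2]-q[:2])@v)
E
python3 fit.py
```

```text
[ 0.55134415 -0.20351859 -0.1618278 ] -9.272049778774548 [[-1.   0.1]
 [-1.   0.5]
 [ 1.5  0. ]
 [-0.2  0.1]
 [ 0.6 -0.3]]
rest slot in base 0.006479597129237682 0.0008216156176749457
```

Fit: base at (0.5514, -0.2035), yaw about -9.4°. The rest is about 58.5 mm short of the stop, so the blade is at about (0.4937, -0.1939).

```bash
python3 - <<'E'
from h import *
plan([.4937,-.1939,.062],np.radians(-9.4))
E
```

```text
pos [ 0.4952 -0.1942  0.2005] yaw -9.56 tilt 0.01
shift [ -1.6  -0.  138.5] spin -0.0027 F [ 0.2  0.4 -0.1] w 0.61 t 4.05
```

carry_out:
  moves:
    - {"x":-1.6,"y":0,"z":60,"spin":0,"gripper":100}
    - {"x":-1.6,"y":0,"z":110,"spin":0,"gripper":100}
    - {"x":-1.6,"y":0,"z":130,"spin":0,"gripper":100}
    - {"x":-1.6,"y":0,"z":138,"spin":0,"gripper":100}
    - {"x":-1.6,"y":0,"z":138,"spin":0,"gripper":100}
    - {"x":-1.6,"y":0,"z":138,"spin":0,"gripper":140}
    - {"x":-1.6,"y":0,"z":138,"spin":0,"gripper":160}
    - {"x":-1.6,"y":0,"z":138,"spin":0,"gripper":180}

```text
clock: 5.05
position: [0.4939, -0.1941, 0.0631]
eef_rot: [3.13, -0.262, 0.002]
contact_force: [-1.1, 0.8, -0.3]
gripper_width: 0.292
```

```bash
python3 - <<'E'
from h import *
plan([.4937,-.1939,.062],np.radians(-9.4))
im=read_camera("wrist");cv2.imwrite("pics/w2.png",im[:,:,::-1])
E
```

```text
pos [ 0.4939 -0.1941  0.0631] yaw -9.55 tilt 0.07
shift [-0.3 -0.1  1.1] spin -0.0027 F [-1.1  0.8 -0.3] w 0.292 t 5.05
```

View pics/w2.png

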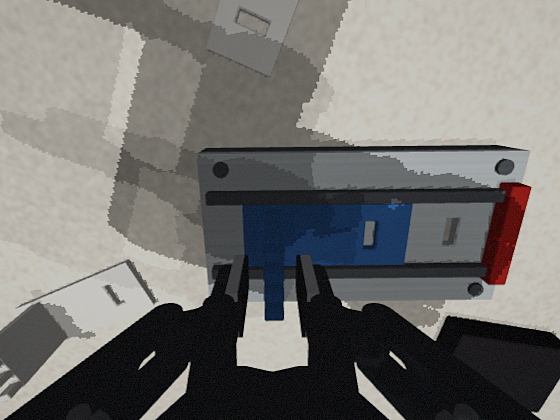

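The blade (columns 264–284) sits centred between the pads. Next I close and slide 50 mm.

carry_out:
  moves:
    - {"x":0,"y":0,"z":0,"spin":0,"gripper":230}
    - {"x":0,"y":0,"z":0,"spin":0,"gripper":255}
    - {"x":0,"y":0,"z":0,"spin":0,"gripper":255}
    - {"x":0,"y":0,"z":0,"spin":0,"gripper":255}
    - {"x":5,"y":0,"z":0,"spin":0,"gripper":255}
    - {"x":14,"y":0,"z":0,"spin":0,"gripper":255}
    - {"x":23,"y":0,"z":0,"spin":0,"gripper":255}
    - {"x":32,"y":0,"z":0,"spin":0,"gripper":255}
    - {"x":40,"y":0,"z":0,"spin":0,"gripper":255}
    - {"x":47,"y":0,"z":0,"spin":0,"gripper":255}
    - {"x":50,"y":0,"z":0,"spin":0,"gripper":255}
    - {"x":50,"y":0,"z":0,"spin":0,"gripper":255}

```text
clock: 6.6
position: [0.5409, -0.2017, 0.0632]
eef_rot: [-3.13, 0.261, 0.007]
contact_force: [-9.0, 1.9, 8.9]
gripper_width: 0.092
```

```bash
python3 - <<'E'
from h import *
s=state();print(s["position"],s["contact_force"],s["ft_torque"],s["gripper_width"])
im=read_camera("wrist");cv2.imwrite("pics/w3.png",cv2.resize(im[100:330,180:480,::-1],None,fx=2.5,fy=2.5))
E
```

```text
[ 0.54092823 -0.20166645  0.06320221] [-8.96326023  1.92669026  8.89302466] [ 0.20280392  1.35248273 -0.02489953] 0.09206965132463754
```

View pics/w3.png

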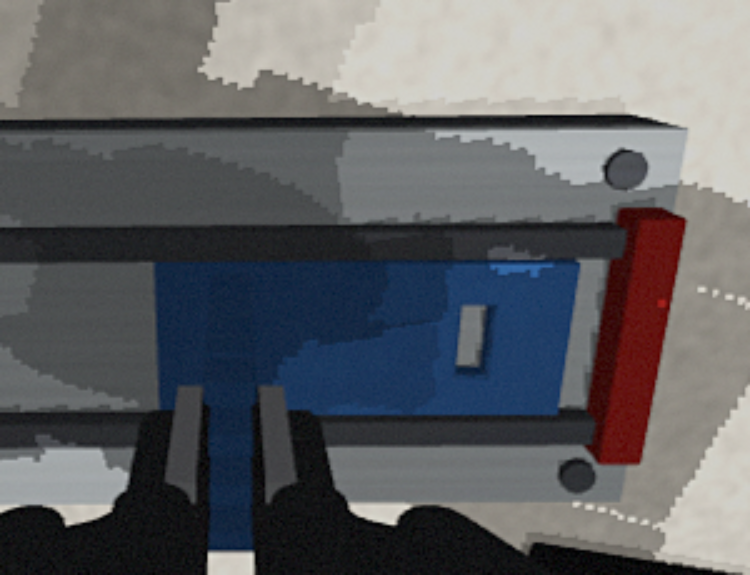

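The rest has moved about 48 mm, leaving a gap of about 9 mm (foot edge at 565 px, stop at 597 px in the crop). The wrist reads 9 N of drag and 9 N upward, so I ease off vertically and continue in small steps.

carry_out:
  moves:
    - {"x":0,"y":0,"z":-0.5,"spin":0,"gripper":255}
    - {"x":2,"y":0,"z":-0.5,"spin":0,"gripper":255}
    - {"x":4,"y":0,"z":-0.5,"spin":0,"gripper":255}
    - {"x":5,"y":0,"z":-0.5,"spin":0,"gripper":255}

```text
clock: 7.15
position: [0.5459, -0.2024, 0.0632]
eef_rot: [-3.13, 0.261, 0.007]
contact_force: [-1.2, 0.2, -2.2]
gripper_width: 0.096
```

```bash
python3 - <<'E'
from h import *
for i in range(2):
    s=state();print(s["position"],s["contact_force"],s["ft_torque"],s["gripper_width"])
    im=read_camera("wrist")
cv2.imwrite("pics/w4.png",cv2.resize(im[100:330,180:480,::-1],None,fx=2.5,fy=2.5))
E
```

```text
[ 0.54593775 -0.20237771  0.06322981] [-1.20544197  0.20286921 -2.24665203] [ 0.0520867   0.21293443 -0.05662072] 0.09597642195988605
[ 0.54610073 -0.20242186  0.06328009] [ 0.09688946  0.87076204 -2.3902904 ] [-0.0842558   0.12703611  0.01306586] 0.10007733382567735
```

View pics/w4.png

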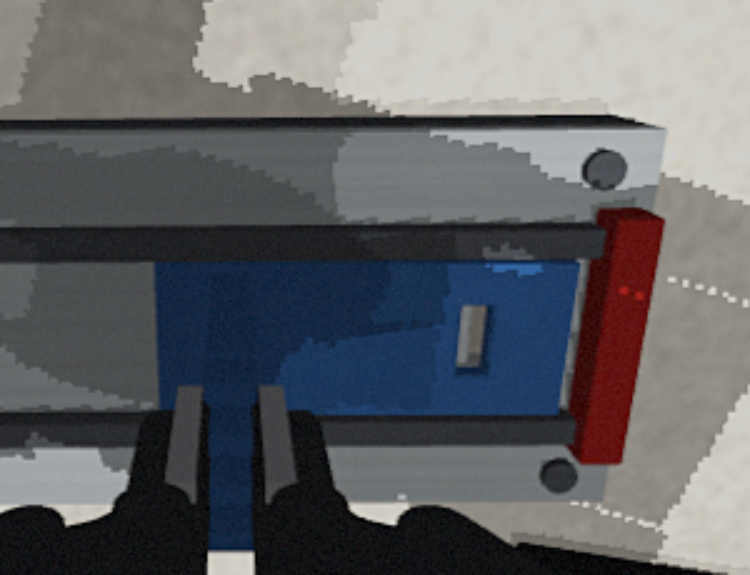

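The drag is gone and the gap is about 3–5 mm. I approach in 1 mm steps.

carry_out:
  moves:
    - {"x":1,"y":0,"z":0,"spin":0,"gripper":255}
    - {"x":2,"y":0,"z":0,"spin":0,"gripper":255}
    - {"x":3,"y":0,"z":0,"spin":0,"gripper":255}
    - {"x":3.5,"y":0,"z":0,"spin":0,"gripper":255}
    - {"x":3.5,"y":0,"z":0,"spin":0,"gripper":255}

```text
clock: 7.88
position: [0.5497, -0.2031, 0.0632]
eef_rot: [-3.13, 0.261, 0.006]
contact_force: [0.5, -0.5, -2.8]
gripper_width: 0.093
```

```bash
python3 - <<'E'
from h import *
for i in range(2):
    s=state();print(s["position"],s["contact_force"],s["ft_torque"],s["gripper_width"])
    im=read_camera("wrist")
cv2.imwrite("pics/w5.png",cv2.resize(im[100:330,180:480,::-1],None,fx=2.5,fy=2.5))
E
```

```text
[ 0.54968761 -0.20305846  0.06324651] [ 0.48719858 -0.4979115  -2.80705332] [-0.02095847  0.13701912 -0.02374002] 0.09329242324393837
[ 0.54971196 -0.20306813  0.06324532] [ 0.15452997 -0.28935723 -3.70071239] [ 0.00550914  0.06730581 -0.00560725] 0.09375065362490832
```

View pics/w5.png

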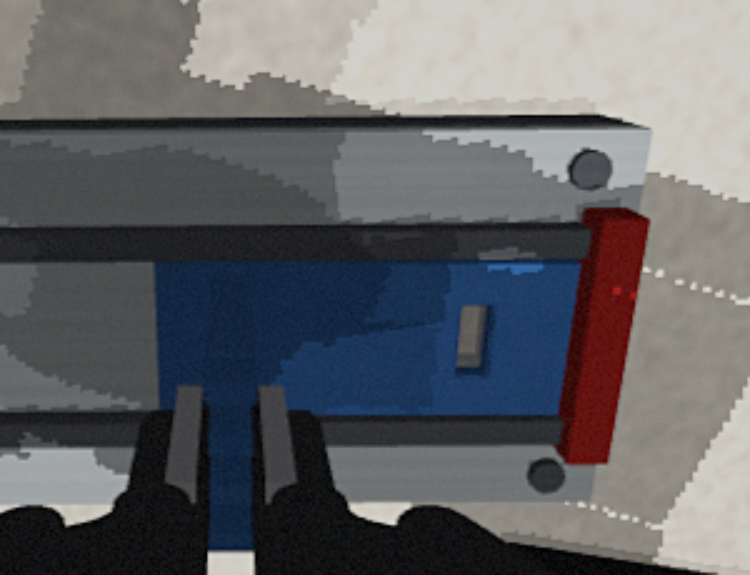

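There's no contact force yet. The rest's weight hangs in the grip, so I lower it a hair and continue 2 mm.

carry_out:
  moves:
    - {"x":0.5,"y":0,"z":0.1,"spin":0,"gripper":255}
    - {"x":1,"y":0,"z":0.2,"spin":0,"gripper":255}
    - {"x":1.5,"y":0,"z":0.2,"spin":0,"gripper":255}
    - {"x":2,"y":0,"z":0.2,"spin":0,"gripper":255}

```text
clock: 8.48
position: [0.5508, -0.2033, 0.0632]
eef_rot: [-3.13, 0.261, 0.009]
contact_force: [-8.0, 1.0, 3.5]
gripper_width: 0.093
```

```bash
python3 - <<'E'
from h import *
for i in range(2):
    s=state();print(s["position"],s["contact_force"],s["ft_torque"],s["gripper_width"])
    im=read_camera("wrist")
E
```

```text
[ 0.55076143 -0.20326563  0.06320741] [-7.97102285  0.95513544  3.5014539 ] [ 0.10323305  1.14623844 -0.03396754] 0.09341953504987428
[ 0.5507806  -0.2032404   0.06320258] [-5.44795577  0.76227557  3.57638161] [ 0.05560149  1.03749091 -0.01473345] 0.09844854574481388
```

Contact: 8 N with 1.1 mm of travel for a 2 mm command. I check that it really is the stop by pressing a bit further.

carry_out:
  moves:
    - {"x":1,"y":0,"z":0,"spin":0,"gripper":255}
    - {"x":1.7,"y":0,"z":0,"spin":0,"gripper":255}
    - {"x":1.7,"y":0,"z":0,"spin":0,"gripper":255}

```text
clock: 8.95
position: [0.5508, -0.2033, 0.0632]
eef_rot: [-3.129, 0.26, 0.015]
contact_force: [-9.3, 0.6, 4.0]
gripper_width: 0.094
```

```bash
python3 - <<'E'
from h import *
s=state();print(s["position"],s["contact_force"],s["ft_torque"],s["gripper_width"])
im=read_camera("wrist")
cv2.imwrite("pics/w6.png",cv2.resize(im[100:330,180:480,::-1],None,fx=2.5,fy=2.5))
E
```

```text
[ 0.55076804 -0.2032583   0.0632393 ] [-9.31527039  0.62744007  3.96768682] [0.11733581 1.38286903 0.01156196] 0.09407915199660402
```

View pics/w6.png

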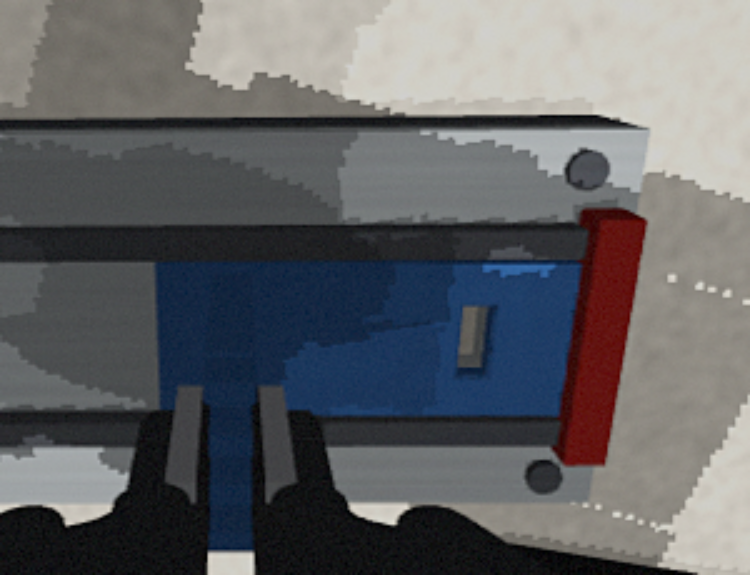

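The rest is home: its position did not change under 9 N, the gap is closed and the base slot shows through the foot's slot. I release, rise and go over the block.

carry_out:
  moves:
    - {"x":0.3,"y":0,"z":0,"spin":0,"gripper":255}
    - {"x":0.3,"y":0,"z":0,"spin":0,"gripper":220}
    - {"x":0.3,"y":0,"z":0,"spin":0,"gripper":180}
    - {"x":0.3,"y":0,"z":0,"spin":0,"gripper":140}
    - {"x":0.3,"y":0,"z":0,"spin":0,"gripper":120}
    - {"x":0.3,"y":0,"z":0,"spin":0,"gripper":120}

```text
clock: 9.75
position: [0.5512, -0.2033, 0.0633]
eef_rot: [-3.129, 0.26, 0.014]
contact_force: [-1.3, -0.0, 0.6]
gripper_width: 0.528
```

```bash
python3 - <<'E'
from h import *
s=state();print(s["gripper_width"]); plan([.5507,-.2033,.2],np.radians(-9.4)); plan([.57,.187,.20],np.radians(-9.4))
E
```

```text
0.5281731297401898
pos [ 0.5512 -0.2033  0.0633] yaw -9.51 tilt 0.53
shift [-1.800e+00 -1.000e-01 -1.367e+02] spin -0.002 F [-1.3 -0.   0.6] w 0.528 t 9.75
pos [ 0.5512 -0.2033  0.0633] yaw -9.51 tilt 0.53
shift [ -47.2 -388.2 -135.9] spin -0.002 F [-1.3 -0.   0.6] w 0.528 t 9.75
```

carry_out:
  moves:
    - {"x":-1,"y":0,"z":-50,"spin":0,"gripper":120}
    - {"x":-1,"y":0,"z":-100,"spin":0,"gripper":120}
    - {"x":-2,"y":0,"z":-136,"spin":0,"gripper":120}
    - {"x":-47,"y":-388,"z":-136,"spin":0,"gripper":120}
    - {"x":-47,"y":-388,"z":-136,"spin":0,"gripper":120}
    - {"x":-47,"y":-388,"z":-136,"spin":0,"gripper":120}
    - {"x":-47,"y":-388,"z":-136,"spin":0,"gripper":120}
    - {"x":-47,"y":-388,"z":-136,"spin":0,"gripper":120}
    - {"x":-47,"y":-388,"z":-136,"spin":0,"gripper":120}
    - {"x":-47,"y":-388,"z":-136,"spin":0,"gripper":120}
    - {"x":-47,"y":-388,"z":-136,"spin":0,"gripper":120}
    - {"x":-47,"y":-388,"z":-136,"spin":0,"gripper":120}

```text
clock: 11.25
position: [0.5703, 0.1852, 0.2]
eef_rot: [-3.13, 0.263, 0.015]
contact_force: [-0.2, -0.0, -0.1]
gripper_width: 0.527
```

```bash
python3 - <<'E'
from h import *
plan([.57,.187,.20],np.radians(-9.4))
c=calibration("wrist");im=read_camera("wrist");cv2.imwrite("pics/w7.png",im[:,:,::-1])
np.save("c7.npy",c,allow_pickle=True)
for l in ["block","screw","screw_wing","collar"]:
    print(l,[(round(d["score"],2),np.round(d["at"],4)) for d in mark_of("wrist",l)])
P=onplane
print(proj("wrist",[[.57,.187,.04],[.57,.187,.078]],c))
im=read_camera("scene");cv2.imwrite("pics/s7.png",cv2.resize(im[160:330,150:370,::-1],None,fx=3.5,fy=3.5))
E
```

```text
pos [0.5703 0.1852 0.2   ] yaw -9.59 tilt 0.53
shift [-0.6 -1.7  0. ] spin -0.0034 F [-0.2 -0.  -0.1] w 0.527 t 11.25
block [(0.77, array([0.5699, 0.1871, 0.0016]))]
screw [(0.94, array([0.57  , 0.1872, 0.0264])), (0.63, array([ 0.5653,  0.2823, -0.0011]))]
screw_wing [(0.66, array([0.5698, 0.1853, 0.0675])), (0.58, array([0.5653, 0.2858, 0.0418]))]
collar [(0.65, array([0.5701, 0.2855, 0.0188]))]
[[272.77895535 185.40655018]
 [272.50584304 195.23335612]]
```

View pics/w7.png

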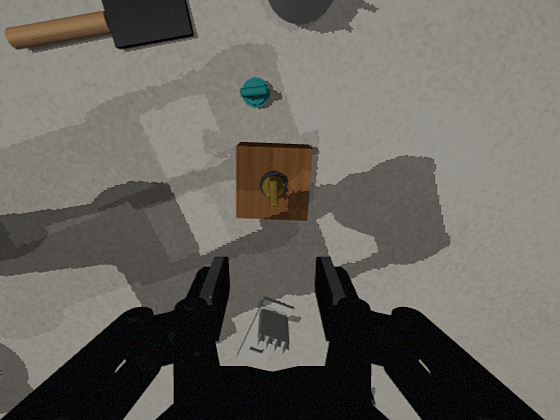

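View pics/s7.png

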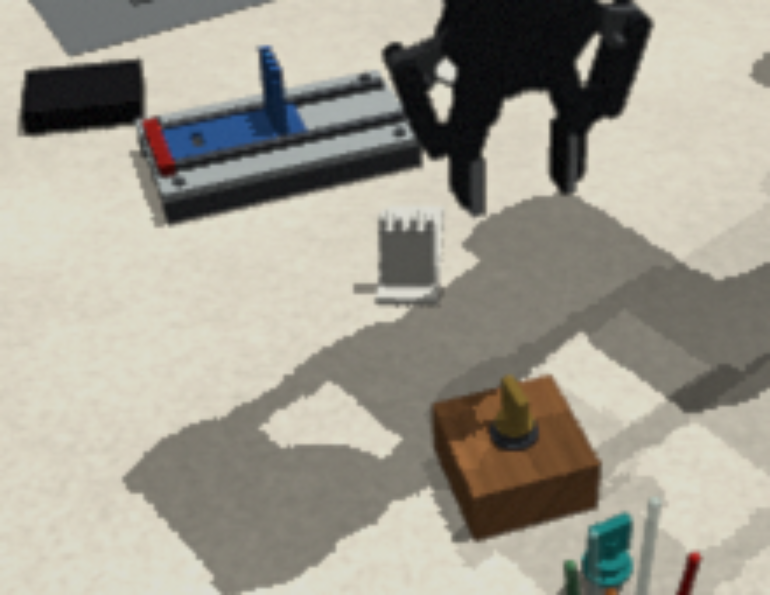

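The scene shows the rest standing at the stop. In the wrist picture the brass screw is at (272,188) in the block and the turquoise one at (256,93). I zoom in for the wing's orientation.

```bash
python3 - <<'E'
from h import *
im=cv2.imread("pics/w7.png")[135:235,220:330]
cv2.imwrite("pics/w7c.png",cv2.resize(cv2.convertScaleAbs(im,alpha=1.8),None,fx=6,fy=6,interpolation=cv2.INTER_CUBIC))
c=calibration("wrist")
b=np.array([.57,.187]);
for yw in (-9.5,):
    y=np.radians(yw)
    for z in (.052,.078):
        p=[[b[0]+np.cos(y)*a-np.sin(y)*w,b[1]+np.sin(y)*a+np.cos(y)*w,z] for a in(-.004,.004) for w in(-.013,.013)]
        print(z,((proj("wrist",p,c)-[220,135])*6).round(0).tolist())
E
```

```text
0.052 [[294.0, 395.0], [293.0, 250.0], [339.0, 395.0], [340.0, 250.0]]
0.078 [[291.0, 442.0], [290.0, 287.0], [340.0, 442.0], [340.0, 287.0]]
```

View pics/w7c.png

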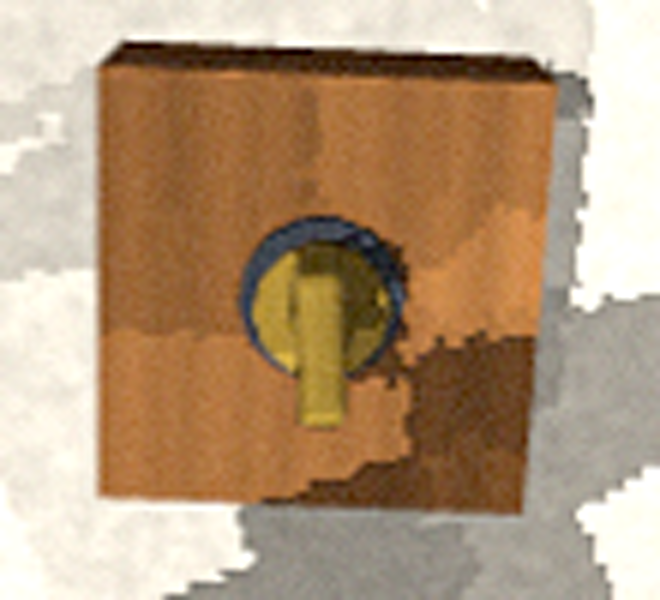

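The wing lies along the tool's y within about 1°. Its top sits about 2.7 mm up and 1 mm right of my prediction, so I take the screw at about (0.5712, 0.189). I descend to TCP z 0.069.

```bash
python3 - <<'E'
from h import *
plan([.5711,.189,.069],np.radians(-9.6))
E
```

```text
pos [0.5704 0.1858 0.2002] yaw -9.59 tilt 0.52
shift [  1.4  -3.1 131.1] spin 0.0002 F [-0.2 -0.  -0.5] w 0.532 t 11.55
```

carry_out:
  moves:
    - {"x":1.4,"y":-3,"z":50,"spin":0,"gripper":120}
    - {"x":1.4,"y":-3,"z":95,"spin":0,"gripper":130}
    - {"x":1.4,"y":-3,"z":120,"spin":0,"gripper":150}
    - {"x":1.4,"y":-3,"z":129,"spin":0,"gripper":180}
    - {"x":1.4,"y":-3,"z":131,"spin":0,"gripper":180}
    - {"x":1.4,"y":-3,"z":131,"spin":0,"gripper":180}

```text
clock: 12.3
position: [0.5719, 0.189, 0.0703]
eef_rot: [-3.128, 0.263, 0.011]
contact_force: [0.2, 0.2, -0.5]
gripper_width: 0.292
```

```bash
python3 - <<'E'
from h import *
plan([.5711,.189,.069],np.radians(-9.6))
c=calibration("wrist");im=read_camera("wrist");cv2.imwrite("pics/w8.png",cv2.resize(im[130:400,140:400,::-1],None,fx=2.2,fy=2.2))
im=read_camera("scene");cv2.imwrite("pics/s8.png",cv2.resize(im[200:330,220:370,::-1],None,fx=4,fy=4))
E
```

```text
pos [0.5719 0.189  0.0703] yaw -9.6 tilt 0.42
shift [-0.8  0.1  1.3] spin 0.0001 F [ 0.2  0.2 -0.5] w 0.292 t 12.3
```

View pics/w8.png

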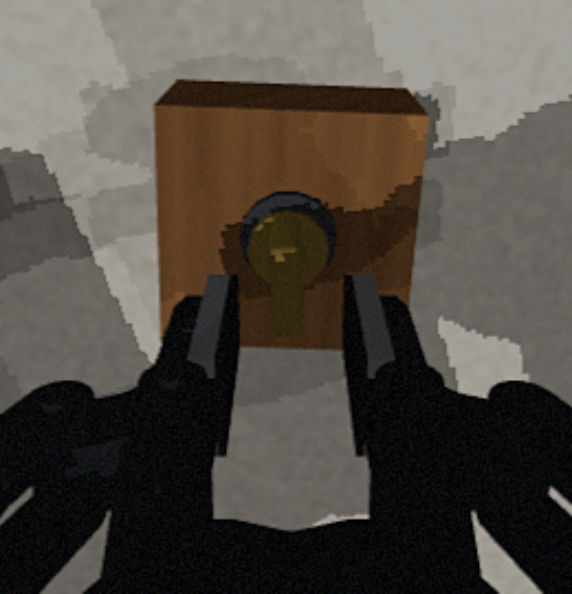

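View pics/s8.png

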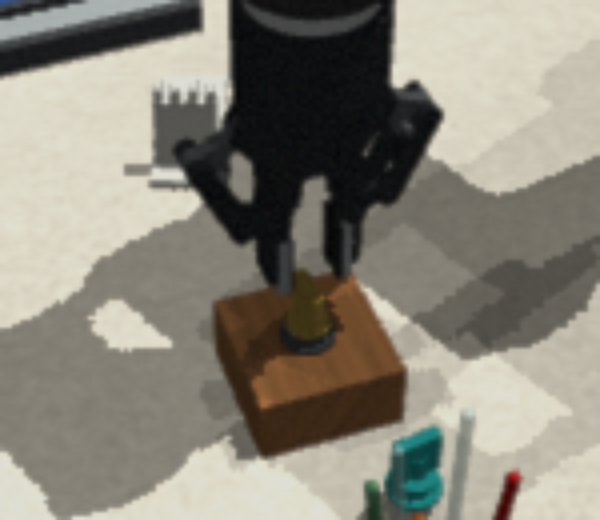

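```bash
python3 - <<'E'
from h import *
s=state();p=s["position"]; 
print("now",p)
for nm,o,k in(("wrist",np.array([140,130]),2.2),("scene",np.array([220,200]),4)):
    c=calibration(nm)
    q=[[p[0],p[1],z] for z in(.078,.065,.052,.04)]
    print(nm,((proj(nm,q,c)-o)*k).round(0).tolist())
for n in("wrist","scene"):
    d=cut_out(n,"screw")
    for e in d:
        ys,xs=np.nonzero(e["mask"]);print(n,round(e["score"],2),xs.min(),xs.max(),ys.min(),ys.max(),xs.mean(),ys.mean())
    print([(round(e["score"],2),np.round(e["at"],4)) for e in mark_of(n,"screw_wing")])
    print([(round(e["score"],2),np.round(e["at"],4)) for e in mark_of(n,"screw")])
E
```

```text
now [0.57181944 0.18900262 0.07038096]
wrist [[290.0, 293.0], [290.0, 269.0], [291.0, 249.0], [291.0, 232.0]]
scene [[305.0, 284.0], [304.0, 302.0], [304.0, 320.0], [303.0, 336.0]]
wrist 0.92 212 264 66 114 239.73896863370547 90.05316321105795
wrist 0.61 248 292 216 282 270.1834763948498 243.48068669527896
[(0.83, array([0.5655, 0.2868, 0.0387])), (0.58, array([0.57  , 0.1852, 0.0654]))]
[(0.82, array([0.5695, 0.1881, 0.0277])), (0.73, array([ 0.5669,  0.2845, -0.0016]))]
scene 0.7 290 303 267 288 296.2525773195876 279.0927835051546
scene 0.59 316 330 307 327 324.8763440860215 316.7741935483871
[(0.71, array([0.5697, 0.2864, 0.039 ])), (0.54, array([0.5718, 0.1868, 0.0644]))]
[(0.54, array([0.5697, 0.1868, 0.022 ])), (0.5, array([ 0.5665,  0.2792, -0.0038]))]
```

The projected tool axis matches the flange (287,255 against 291,249) and the collar (289,235 against 290,234). We're centred within 1 mm, so I close.

carry_out:
  moves:
    - {"x":-0.6,"y":0,"z":1.3,"spin":0,"gripper":200}
    - {"x":-0.6,"y":0,"z":1.3,"spin":0,"gripper":220}
    - {"x":-0.6,"y":0,"z":1.3,"spin":0,"gripper":240}
    - {"x":-0.6,"y":0,"z":1.3,"spin":0,"gripper":255}
    - {"x":-0.6,"y":0,"z":1.3,"spin":0,"gripper":255}
    - {"x":-0.6,"y":0,"z":1.3,"spin":0,"gripper":255}

```text
clock: 13.45
position: [0.5706, 0.189, 0.0681]
eef_rot: [-3.129, 0.262, 0.013]
contact_force: [0.0, -0.1, -0.1]
gripper_width: 0.002
```

```bash
python3 - <<'E'
from h import *
s=state();print(s["contact_force"].round(1),s["ft_torque"].round(2),s["gripper_width"])
plan([.6149,-.2139,.17],np.radians(-9.4))
E
```

```text
[ 0.  -0.1 -0.1] [-0.05  0.04  0.03] 0.0021687587747806422
pos [0.5706 0.189  0.0681] yaw -9.59 tilt 0.5
shift [ 109.9  389.8 -103.2] spin -0.0033 F [ 0.  -0.1 -0.1] w 0.002 t 13.45
```

The gripper is fully shut, so it missed the wing. I look before moving.

```bash
python3 - <<'E'
from h import *
im=read_camera("wrist");cv2.imwrite("pics/w9.png",cv2.resize(cv2.convertScaleAbs(im[130:400,140:400,::-1],alpha=1.8),None,fx=2.2,fy=2.2))
im=read_camera("scene");cv2.imwrite("pics/s9.png",cv2.resize(im[230:300,260:340,::-1],None,fx=7,fy=7,interpolation=cv2.INTER_CUBIC))
E
```

View pics/w9.png

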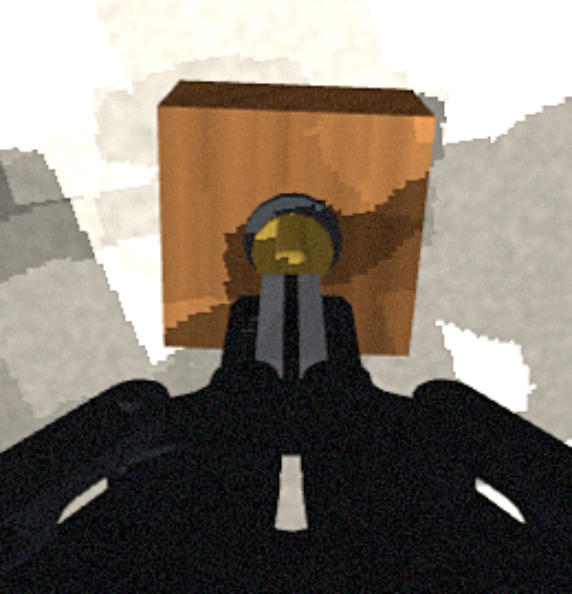

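View pics/s9.png

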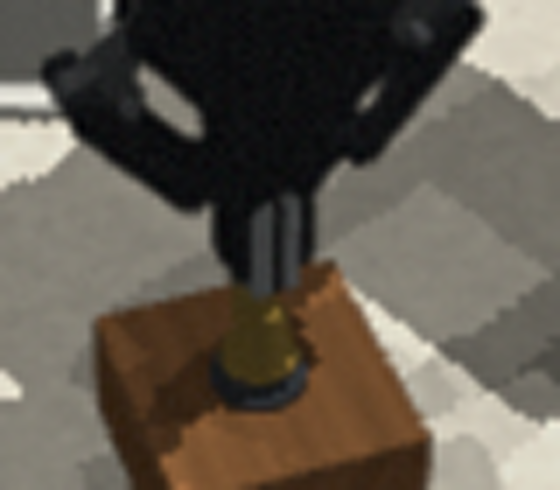

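```bash
python3 - <<'E'
from h import *
def ray(n,uv):
    c=calibration(n);a=onplane(n,uv,0.0,c)[0];o=c["xyz"];return o,(a-o)/np.linalg.norm(a-o)
def tri(a,b):
    A=np.zeros((3,3));B=np.zeros(3)
    for n,uv in((("wrist"),a),("scene",b)):
        o,d=ray(n,uv);P=np.eye(3)-np.outer(d,d);A+=P;B+=P@o;
    x=np.linalg.solve(A,B)
    return x
print("tip",tri([[272.3,255]],[[299.3,272.1]]).round(4))
print("collar c",tri([[(292)/2.2+140,238/2.2+130]],[[259/7+260,375/7+230]]).round(4))
print("flange c",tri([[(290)/2.2+140,250/2.2+130]],[[260/7+260,352/7+230]]).round(4))
print(state()["position"], calibration("wrist"))
E
```

```text
tip [0.5721 0.1995 0.085 ]
collar c [0.5703 0.1895 0.0414]
flange c [0.5701 0.19   0.0515]
[0.57057686 0.18900781 0.06812316] {'fx': 302.8811367789169, 'fy': 302.8811367789169, 'cx': 271.84647107701204, 'cy': 208.27795924162072, 'xyz': array([0.58584905, 0.27078468, 0.22645989]), 'orientation': array([-0.32397615,  0.03636067, -0.16457598])}
```

The two cameras triangulate the shut fingertips at z ≈ 0.085, while the collar comes out at 0.041 as expected. So the tips are about 17 mm above the reported TCP rather than 14 mm below it, and they closed above the wing (top 0.078). Nothing was touched. I open, lower half way and check again.

carry_out:
  moves:
    - {"x":0,"y":0,"z":0,"spin":0,"gripper":180}
    - {"x":0,"y":0,"z":0,"spin":0,"gripper":180}
    - {"x":0,"y":0,"z":0,"spin":0,"gripper":180}
    - {"x":0,"y":0,"z":8,"spin":0,"gripper":180}
    - {"x":0,"y":0,"z":15,"spin":0,"gripper":180}
    - {"x":0,"y":0,"z":15,"spin":0,"gripper":180}

```text
clock: 14.3
position: [0.5698, 0.1889, 0.0521]
eef_rot: [-3.129, 0.263, 0.017]
contact_force: [0.2, -0.1, -0.7]
gripper_width: 0.296
```

```bash
python3 - <<'E'
from h import *
plan([.5706,.189,.0375],np.radians(-9.6))
im=read_camera("wrist");cv2.imwrite("pics/w10.png",cv2.resize(cv2.convertScaleAbs(im[130:400,140:400,::-1],alpha=1.8),None,fx=2.2,fy=2.2))
im=read_camera("scene");cv2.imwrite("pics/s10.png",cv2.resize(im[230:300,260:340,::-1],None,fx=7,fy=7,interpolation=cv2.INTER_CUBIC))
E
```

```text
pos [0.5698 0.1889 0.0521] yaw -9.59 tilt 0.61
shift [ 0.9 -0.2 14.6] spin 0.0002 F [ 0.2 -0.1 -0.7] w 0.296 t 14.3
```

View pics/w10.png

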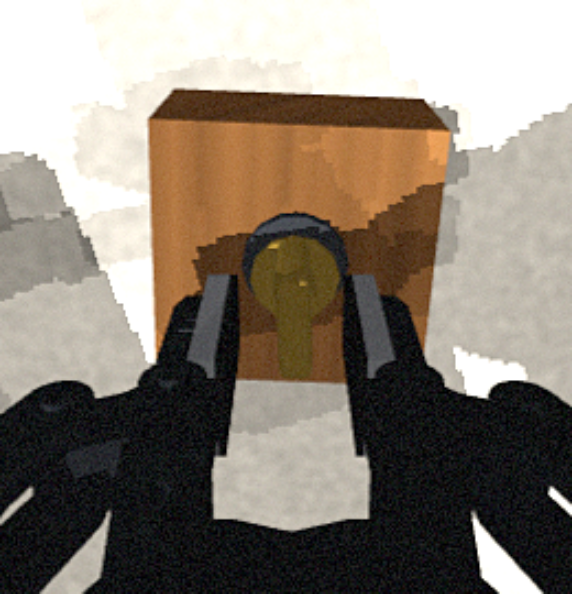

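View pics/s10.png

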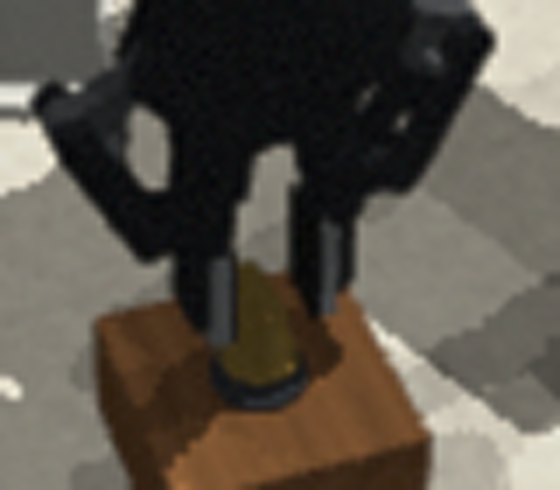

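```bash
cat >> h.py <<'E'
def tri(a,b,n1="wrist",n2="scene"):
    A=np.zeros((3,3));B=np.zeros(3)
    for n,uv in((n1,a),(n2,b)):
        c=calibration(n);o=c["xyz"];d=onplane(n,uv,0.0,c)[0]-o;d/=np.linalg.norm(d);P=np.eye(3)-np.outer(d,d);A+=P;B+=P@o
    return np.linalg.solve(A,B)
E
python3 - <<'E'
from h import *
w=lambda u,v:[u/2.2+140,v/2.2+130]
s=lambda u,v:[u/7+260,v/7+230]
print("right tip",tri(w(362,276),s(222,345)).round(4))
print("left tip",tri(w(222,276),s(328,315)).round(4))
print("wing top +y end",tri(w(295,280),s(262,272)).round(4))
E
```

```text
right tip [0.5884 0.1973 0.071 ]
left tip [0.5557 0.2027 0.071 ]
wing top +y end [0.5781 0.2099 0.1021]
```

The tips are at z ≈ 0.071, 19 mm above the reported TCP, and the wing is centred to within 1 mm. I lower another 14.5 mm, with the tips still about 3 mm above the flange, and close.

carry_out:
  moves:
    - {"x":1,"y":0,"z":6,"spin":0,"gripper":180}
    - {"x":1,"y":0,"z":11,"spin":0,"gripper":180}
    - {"x":1,"y":0,"z":14,"spin":0,"gripper":180}
    - {"x":1,"y":0,"z":14.3,"spin":0,"gripper":180}
    - {"x":1,"y":0,"z":14.3,"spin":0,"gripper":210}
    - {"x":1,"y":0,"z":14.3,"spin":0,"gripper":230}
    - {"x":1,"y":0,"z":14.3,"spin":0,"gripper":245}
    - {"x":1,"y":0,"z":14.3,"spin":0,"gripper":255}
    - {"x":1,"y":0,"z":14.3,"spin":0,"gripper":255}
    - {"x":1,"y":0,"z":14.3,"spin":0,"gripper":255}

```text
clock: 15.65
position: [0.5713, 0.1889, 0.0387]
eef_rot: [-3.129, 0.262, 0.014]
contact_force: [-0.2, 0.5, 1.9]
gripper_width: 0.083
```

```bash
python3 - <<'E'
from h import *
s=state();print(s["contact_force"].round(1),s["ft_torque"].round(2),s["gripper_width"])
plan([.6149,-.2139,.17],np.radians(-9.4))
im=read_camera("wrist");cv2.imwrite("pics/w11.png",cv2.resize(cv2.convertScaleAbs(im[130:400,140:400,::-1],alpha=1.8),None,fx=2.2,fy=2.2))
im=read_camera("scene");cv2.imwrite("pics/s11.png",cv2.resize(im[230:300,260:340,::-1],None,fx=7,fy=7,interpolation=cv2.INTER_CUBIC))
E
```

```text
[-0.2  0.5  1.9] [-0.05  0.08  0.04] 0.08251310776876322
pos [0.5713 0.1889 0.0387] yaw -9.59 tilt 0.51
shift [ 108.9  389.8 -132.6] spin -0.0033 F [-0.2  0.5  1.9] w 0.083 t 15.65
```

View pics/s11.png

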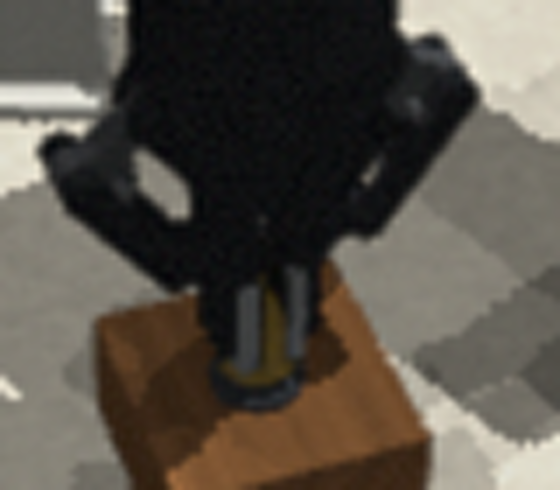

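Gripped: width 0.083, and the wing is seen between the pads. I lift and carry it over the slot.

carry_out:
  moves:
    - {"x":0,"y":0,"z":-20,"spin":0,"gripper":255}
    - {"x":0,"y":0,"z":-60,"spin":0,"gripper":255}
    - {"x":0,"y":0,"z":-100,"spin":0,"gripper":255}
    - {"x":0,"y":0,"z":-120,"spin":0,"gripper":255}
    - {"x":20,"y":60,"z":-120,"spin":0,"gripper":255}
    - {"x":36,"y":120,"z":-120,"spin":0,"gripper":255}
    - {"x":53,"y":180,"z":-120,"spin":0,"gripper":255}
    - {"x":70,"y":240,"z":-120,"spin":0,"gripper":255}
    - {"x":88,"y":300,"z":-110,"spin":0,"gripper":255}
    - {"x":100,"y":350,"z":-100,"spin":0,"gripper":255}
    - {"x":107,"y":380,"z":-92,"spin":-0.003,"gripper":255}
    - {"x":109,"y":390,"z":-90,"spin":-0.003,"gripper":255}
    - {"x":109,"y":390,"z":-90,"spin":-0.003,"gripper":255}
    - {"x":109,"y":390,"z":-90,"spin":-0.003,"gripper":255}

```text
clock: 17.5
position: [0.6149, -0.2125, 0.1277]
eef_rot: [-3.129, 0.255, 0.013]
contact_force: [0.3, 0.3, -0.5]
gripper_width: 0.075
```

```bash
python3 - <<'E'
from h import *
s=state();print(s["contact_force"].round(1),s["ft_torque"].round(2),s["gripper_width"])
plan([.6149,-.2139,.17],np.radians(-9.4))
im=read_camera("wrist");cv2.imwrite("pics/w12.png",im[:,:,::-1]);cv2.imwrite("pics/w12c.png",cv2.resize(cv2.convertScaleAbs(im[140:340,190:370,::-1],alpha=1.6),None,fx=3,fy=3,interpolation=cv2.INTER_CUBIC))
im=read_camera("scene");cv2.imwrite("pics/s12.png",cv2.resize(im[130:230,160:300,::-1],None,fx=5.5,fy=5.5,interpolation=cv2.INTER_CUBIC))
E
```

```text
[ 0.3  0.3 -0.5] [-0.03  0.    0.03] 0.07477201153710407
pos [ 0.6149 -0.2125  0.1277] yaw -9.33 tilt 0.49
shift [ -0.1   1.3 -42.3] spin 0.0012 F [ 0.3  0.3 -0.5] w 0.075 t 17.5
```

View pics/w12c.png

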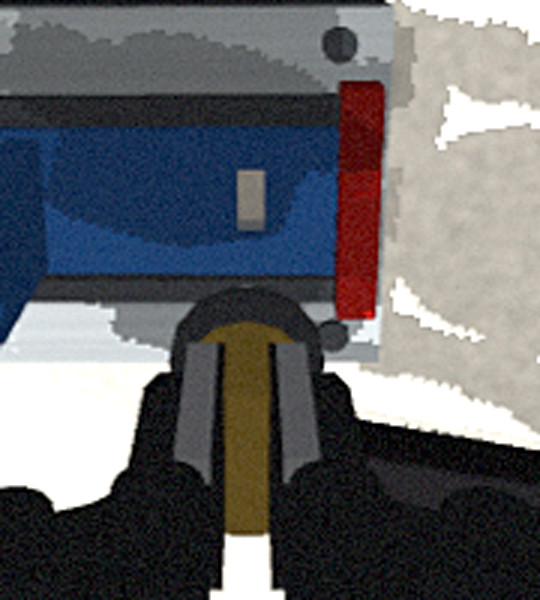

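View pics/s12.png

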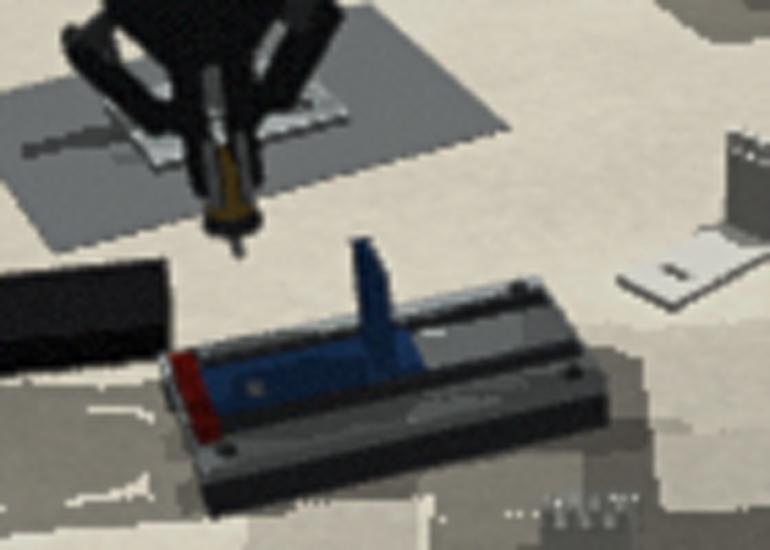

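```bash
python3 - <<'E'
from h import *
c=calibration("wrist");s=state();p=s["position"];print(p)
w=lambda u,v:[[u/3+190,v/3+140]]
th=np.radians(-9.4);u=np.array([np.cos(th),np.sin(th)]);v=np.array([-u[1],u[0]])
sl=onplane("wrist",w(251.5,199.5),.036,c)[0]
print("slot",sl.round(4),"rel tcp u,v",((sl-p)[:2]@u*1e3).round(2),((sl-p)[:2]@v*1e3).round(2))
for z in(.129,.133):
    k=onplane("wrist",w(248,288),z,c)[0]; print("collar +y edge",((k-p)[:2]@u*1e3).round(2),((k-p)[:2]@v*1e3).round(2))
    for uu in(172,324):
        k=onplane("wrist",w(uu,350),z,c)[0];print("  side",((k-p)[:2]@u*1e3).round(2))
# wing edges top z=.113+.054
for uu,vv in((225,532),(269,532)):
    k=onplane("wrist",w(uu,vv),.167,c)[0];print("wing end",((k-p)[:2]@u*1e3).round(2),((k-p)[:2]@v*1e3).round(2))
st=onplane("wrist",w(336,300),.030,c)[0]
# scene: rest slot, base marks, pin tip
print(tri([238/5.5+160,254/5.5+130],[238/5.5+160,254/5.5+130],"scene","scene") if 0 else "")
for z in (.113,): 
    k=onplane("scene",[[238/5.5+160,254/5.5+130]],z)[0];print("scene pin tip",k.round(4),((k-p)[:2]@u*1e3).round(2),((k-p)[:2]@v*1e3).round(2))
k=onplane("scene",[[256/5.5+160,388/5.5+130]],.036)[0];print("scene slot",k.round(4),((k-p)[:2]@u*1e3).round(2),((k-p)[:2]@v*1e3).round(2))
for l in["rest_slot","base_slot"]:
    for n in("wrist","scene"):
        print(l,n,[(round(d["score"],2),np.round(d["at"],4)) for d in mark_of(n,l)][:3])
E
```

```text
[ 0.61498467 -0.21256707  0.12789323]
slot [ 0.6159 -0.2123  0.036 ] rel tcp u,v 0.86 0.36
collar +y edge 0.39 13.57
  side -14.26
  side 15.08
collar +y edge 0.41 15.35
  side -13.87
  side 14.73
wing end -2.95 -11.52
wing end 3.99 -11.46

scene pin tip [ 0.6143 -0.2078  0.113 ] -1.49 4.55
scene slot [ 0.6155 -0.2054  0.036 ] -0.69 7.14
rest_slot wrist [(0.84, array([ 0.3524, -0.2337,  0.0065])), (0.83, array([ 0.5002, -0.0629,  0.0079])), (0.56, array([ 0.6154, -0.2109,  0.0368]))]
rest_slot scene [(0.85, array([ 0.3495, -0.2348,  0.006 ])), (0.61, array([ 0.6132, -0.2104,  0.0372])), (0.55, array([ 0.5039, -0.0613,  0.001 ]))]
base_slot wrist [(0.76, array([ 0.6175, -0.209 ,  0.0295]))]
base_slot scene [(0.78, array([ 0.6162, -0.2129,  0.0264])), (0.7, array([ 0.6129, -0.2149,  0.1115])), (0.5, array([0.5721, 0.1866, 0.0043]))]
```

Relative to the screw axis, the slot is +0.1 to +0.5 mm along x and about 0 along y, with y the less certain. I lower to just above the foot and look again.

```bash
python3 - <<'E'
from h import *
p=state()["position"]
plan([p[0]+.0003,p[1]-.0002,.060],np.radians(-9.4))
E
```

```text
pos [ 0.6148 -0.2134  0.1276] yaw -9.37 tilt 0.49
shift [ 0.9  0.2 67.6] spin 0.0006 F [-0.3  0.4 -1. ] w 0.079 t 17.8
```

carry_out:
  moves:
    - {"x":1,"y":0,"z":20,"spin":0,"gripper":255}
    - {"x":1,"y":0,"z":40,"spin":0,"gripper":255}
    - {"x":1,"y":0,"z":58,"spin":0,"gripper":255}
    - {"x":1,"y":0,"z":67,"spin":0,"gripper":255}
    - {"x":1,"y":0,"z":67,"spin":0,"gripper":255}
    - {"x":1,"y":0,"z":67,"spin":0,"gripper":255}

```text
clock: 18.55
position: [0.6158, -0.2136, 0.0614]
eef_rot: [-3.13, 0.256, 0.011]
contact_force: [-0.7, -0.2, -0.6]
gripper_width: 0.078
```

```bash
python3 - <<'E'
from h import *
s=state();print(s["contact_force"].round(1),s["ft_torque"].round(2),s["gripper_width"])
im=read_camera("wrist");cv2.imwrite("pics/w13.png",im[:,:,::-1]);cv2.imwrite("pics/w13c.png",cv2.resize(cv2.convertScaleAbs(im[190:340,190:370,::-1],alpha=1.8),None,fx=4,fy=4,interpolation=cv2.INTER_CUBIC))
plan([.6149,-.2139,.06],np.radians(-9.4))
im=read_camera("scene");cv2.imwrite("pics/s13.png",cv2.resize(cv2.convertScaleAbs(im[155:215,175:255,::-1],alpha=1.3),None,fx=9,fy=9,interpolation=cv2.INTER_CUBIC))
E
```

```text
[-0.7 -0.2 -0.6] [ 0.03  0.02 -0.03] 0.0777135022055017
pos [ 0.6158 -0.2136  0.0615] yaw -9.37 tilt 0.4
shift [-0.8  0.4  1.5] spin 0.0006 F [ 0.  -0.8  0.1] w 0.08 t 18.6
```

View pics/w13c.png

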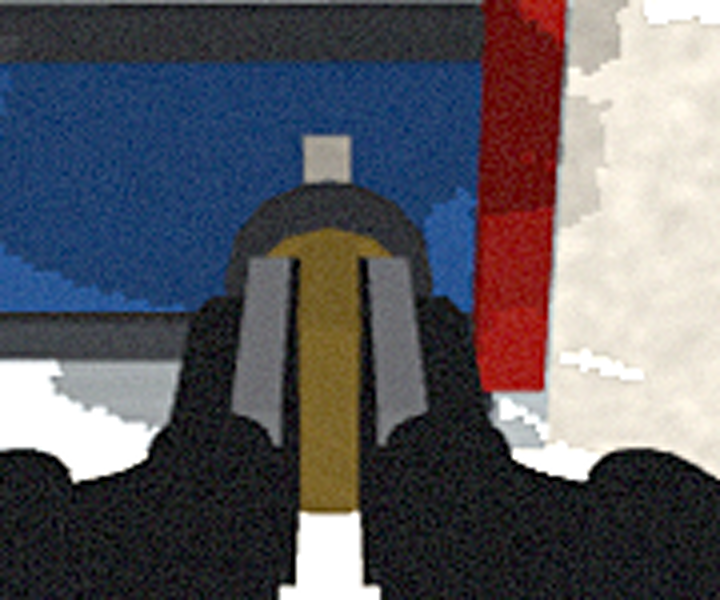

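View pics/s13.png

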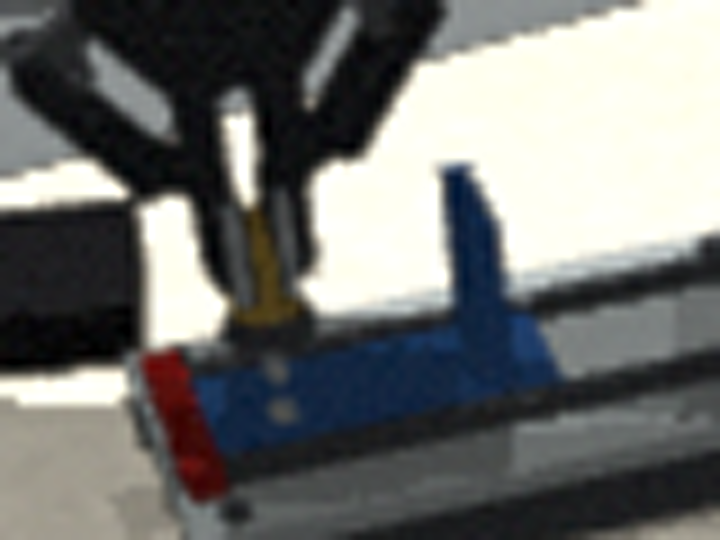

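```bash
python3 - <<'E'
from h import *
c=calibration("wrist");p=state()["position"];print(p)
w=lambda u,v:[[u/4+190,v/4+190]]
th=np.radians(-9.4);u=np.array([np.cos(th),np.sin(th)]);v=np.array([-u[1],u[0]])
def r(n,k): print(n,((k-p)[:2]@u*1e3).round(2),((k-p)[:2]@v*1e3).round(2))
r("slot +y end L",onplane("wrist",w(303,136),.036,c)[0]);r("slot +y end R",onplane("wrist",w(350,136),.036,c)[0])
for z in(.0627,.0667):
    r("collar +y edge",onplane("wrist",w(330,182),z,c)[0])
    r(" L",onplane("wrist",w(230,260),z,c)[0]);r(" R",onplane("wrist",w(431,260),z,c)[0])
# predicted outline of collar for axis offset (a,b)
t=np.linspace(0,2*np.pi,200)
for b in(-.001,0,.001):
    pts=np.concatenate([np.c_[(p[:2]+(b)*v+.015*(np.cos(t)[:,None]*u+np.sin(t)[:,None]*v)),np.full(200,z)] for z in(.0627,.0667)])
    q=(proj("wrist",pts,c)-[190,190])*4; print(b,q.min(0).round(1),q[:,0].max().round(1))
b0=np.array([.0,0])
for a,z in((.028,.0467+.054),):
    for vv in(-.013,):
        for bb in(-.001,0,.001): print("wing end row",bb,((proj("wrist",[np.r_[p[:2]+(vv+bb)*v,z]],c)-[190,190])*4).round(1))
E
```

```text
[ 0.61570214 -0.21357164  0.06149774]
slot +y end L -4.19 10.26
slot +y end R 3.47 10.29
collar +y edge 0.35 13.9
 L -14.09 1.57
 R 14.94 1.69
collar +y edge 0.37 15.66
 L -13.7 3.65
 R 14.59 3.77
-0.001 [221.6 181.3] 433.0
0 [221.4 174.8] 433.2
0.001 [221.2 168.2] 433.4
wing end row -0.001 [[325.  527.2]]
wing end row 0 [[325.  520.3]]
wing end row 0.001 [[325.  513.3]]
```

```bash
python3 - <<'E'
from h import *
p=state()["position"]
th=np.radians(-9.4);u=np.array([np.cos(th),np.sin(th)]);v=np.array([-u[1],u[0]])
def r(n,k): print(n,((k-p)[:2]@u*1e3).round(2),((k-p)[:2]@v*1e3).round(2))
c=calibration("scene")
f=lambda a,b,z,cc=None:np.r_[p[:2]+a*u+b*v,z]
def px(n,P): print(n,((proj("scene",[P],c)-[175,155])*9).round(0))
o=.0467
px("low end",f(0,0,o)); px("pin +v end",f(0,.009,o+.003)); px("pin -v end",f(0,-.009,o+.003)); px("collar c under",f(0,0,o+.016)); px("collar top",f(0,0,o+.02));px("wing top",f(0,0,o+.054));px("wing top+",f(0,.013,o+.054))
px("slot c",f(0,0.0003,.036));px("slot+",f(0,.0103,.036));px("slot-",f(0,-.0097,.036))
px("slot c base 2mm",f(0,0.002,.036))
im=cv2.imread("pics/s13.png")[280:460,180:360]
cv2.imwrite("pics/s13c.png",cv2.resize(im,None,fx=3.3,fy=3.3))
E
```

```text
low end [[269. 369.]]
pin +v end [[274. 376.]]
pin -v end [[262. 345.]]
collar c under [[263. 325.]]
collar top [[261. 314.]]
wing top [[248. 219.]]
wing top+ [[257. 240.]]
slot c [[273. 398.]]
slot+ [[281. 415.]]
slot- [[266. 381.]]
slot c base 2mm [[275. 401.]]
```

View pics/s13c.png

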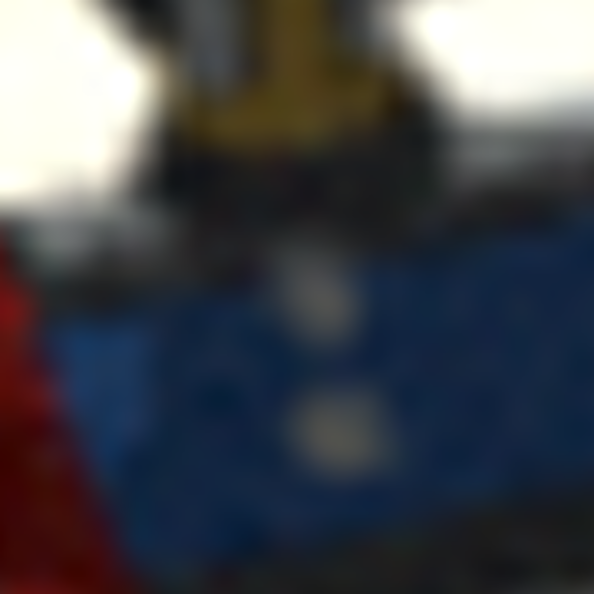

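The evidence agrees that the screw is about 2 mm too far towards -y and 0.7 mm too far towards +x relative to the slot. I correct both and lower a little.

carry_out:
  moves:
    - {"x":-0.7,"y":-2,"z":0,"spin":0,"gripper":255}
    - {"x":-0.7,"y":-2,"z":3,"spin":0,"gripper":255}
    - {"x":-0.7,"y":-2,"z":6,"spin":0,"gripper":255}
    - {"x":-0.7,"y":-2,"z":6,"spin":0,"gripper":255}
    - {"x":-0.7,"y":-2,"z":6,"spin":0,"gripper":255}

```text
clock: 19.27
position: [0.6153, -0.2115, 0.0554]
eef_rot: [-3.13, 0.257, 0.011]
contact_force: [0.6, 0.5, -0.5]
gripper_width: 0.077
```

```bash
python3 - <<'E'
from h import *
s=state();print(s["contact_force"].round(1),s["ft_torque"].round(2),s["gripper_width"])
im=read_camera("wrist");cv2.imwrite("pics/w14.png",im[:,:,::-1]);cv2.imwrite("pics/w14c.png",cv2.resize(cv2.convertScaleAbs(im[190:340,190:370,::-1],alpha=1.8),None,fx=4,fy=4,interpolation=cv2.INTER_CUBIC))
plan([.6149,-.2139,.06],np.radians(-9.4))
im=read_camera("scene");cv2.imwrite("pics/s14.png",cv2.resize(cv2.convertScaleAbs(im[175:210,190:225,::-1],alpha=1.6),None,fx=17,fy=17,interpolation=cv2.INTER_CUBIC))
E
```

```text
[ 0.6  0.5 -0.5] [-0.04 -0.03  0.01] 0.07680968695955606
pos [ 0.6154 -0.2115  0.0555] yaw -9.37 tilt 0.4
shift [-0.1  2.4 -4.5] spin 0.0005 F [-0.7 -0.4  0.1] w 0.077 t 19.32
```

View pics/w14c.png

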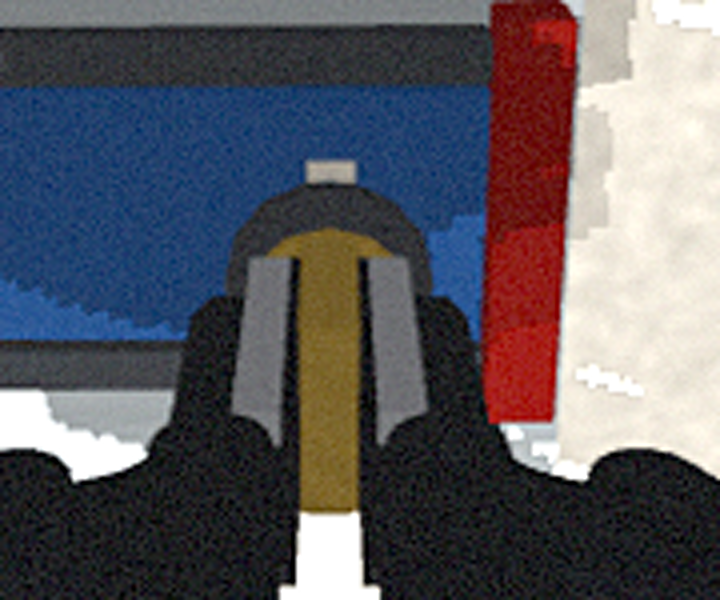

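View pics/s14.png

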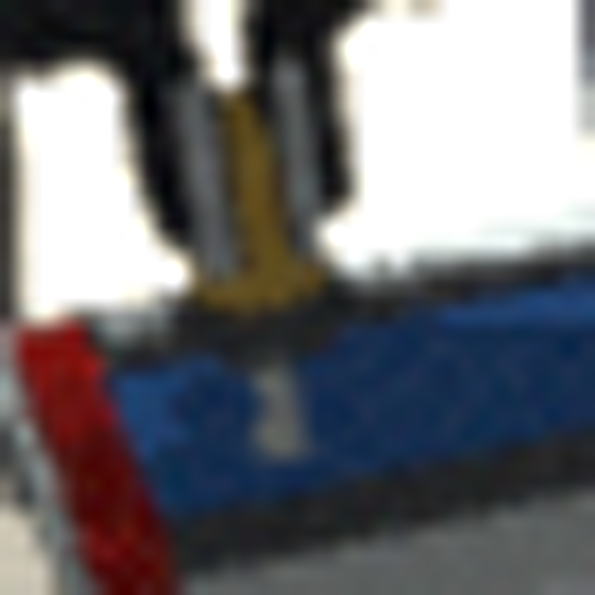

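```bash
python3 - <<'E'
from h import *
c=calibration("wrist");p=state()["position"];print(p)
w=lambda u,v:[[u/4+190,v/4+190]]
th=np.radians(-9.4);u=np.array([np.cos(th),np.sin(th)]);v=np.array([-u[1],u[0]])
def r(n,k): print(n,((k-p)[:2]@u*1e3).round(2),((k-p)[:2]@v*1e3).round(2))
r("slot end",onplane("wrist",w(331,160),.036,c)[0])
o=p[2]-.0147
r("collar edge",onplane("wrist",w(330,182),o+.016,c)[0])
cs=calibration("scene")
f=lambda a,b,z:np.r_[p[:2]+a*u+b*v,z]
for n,P in(("lowend",f(0,0,o)),("pin+bottom",f(0,.009,o+.0005)),("slot+ if centred",f(0,.010,.036)),("flange+ ",f(0,.012,o+.025)),("collar+",f(0,.015,o+.016))):
    print(n,((proj("scene",[P],cs)-[190,175])*17).round(0))
E
```

```text
[ 0.61535762 -0.21154394  0.05554648]
slot end 0.4 8.56
collar edge 0.34 13.96
lowend [[264. 391.]]
pin+bottom [[276. 418.]]
slot+ if centred [[281. 448.]]
flange+  [[262. 301.]]
collar+ [[273. 358.]]
```

The alignment looks good: columns match, and the y residual is about 0 ± 0.5 mm. I descend 8 mm gently, which brings the pin about 3 mm into the foot's slot, and check force.

carry_out:
  moves:
    - {"x":0,"y":0,"z":2,"spin":0,"gripper":255}
    - {"x":0,"y":0,"z":4,"spin":0,"gripper":255}
    - {"x":0,"y":0,"z":6,"spin":0,"gripper":255}
    - {"x":0,"y":0,"z":8,"spin":0,"gripper":255}

```text
clock: 19.88
position: [0.6153, -0.2117, 0.0475]
eef_rot: [-3.13, 0.257, 0.011]
contact_force: [-0.3, 0.8, -0.6]
gripper_width: 0.079
```

```bash
python3 - <<'E'
from h import *
for i in range(2):
    s=state();print(s["position"].round(4),s["contact_force"].round(1),s["ft_torque"].round(2),s["gripper_width"])
    if i==0: im=read_camera("wrist")
cv2.imwrite("pics/w15c.png",cv2.resize(cv2.convertScaleAbs(im[190:340,190:370,::-1],alpha=1.8),None,fx=4,fy=4,interpolation=cv2.INTER_CUBIC))
E
```

```text
[ 0.6153 -0.2117  0.0475] [-0.3  0.8 -0.6] [-0.11  0.    0.04] 0.07944250470861473
[ 0.6152 -0.2117  0.0472] [ 0.4 -0.6 -1.2] [-0.15 -0.02  0.04] 0.07592683642159638
```

No force with the pin's lower end at about 33 mm, so it has entered the foot's slot. I continue into the base slot.

carry_out:
  moves:
    - {"x":0,"y":0,"z":2,"spin":0,"gripper":255}
    - {"x":0,"y":0,"z":4,"spin":0,"gripper":255}
    - {"x":0,"y":0,"z":6,"spin":0,"gripper":255}
    - {"x":0,"y":0,"z":7.5,"spin":0,"gripper":255}

```text
clock: 20.42
position: [0.6151, -0.2115, 0.0394]
eef_rot: [-3.13, 0.256, 0.011]
contact_force: [0.1, -0.5, -0.4]
gripper_width: 0.081
```

```bash
python3 - <<'E'
from h import *
s=state();print(s["position"].round(4),s["contact_force"].round(1),s["ft_torque"].round(2),s["gripper_width"])
im=read_camera("wrist")
cv2.imwrite("pics/w16c.png",cv2.resize(cv2.convertScaleAbs(im[190:340,190:370,::-1],alpha=1.8),None,fx=4,fy=4,interpolation=cv2.INTER_CUBIC))
E
```

```text
[ 0.6151 -0.2115  0.0394] [ 0.1 -0.5 -0.4] [-0.01 -0.03  0.02] 0.08104750613125784
```

View pics/w16c.png

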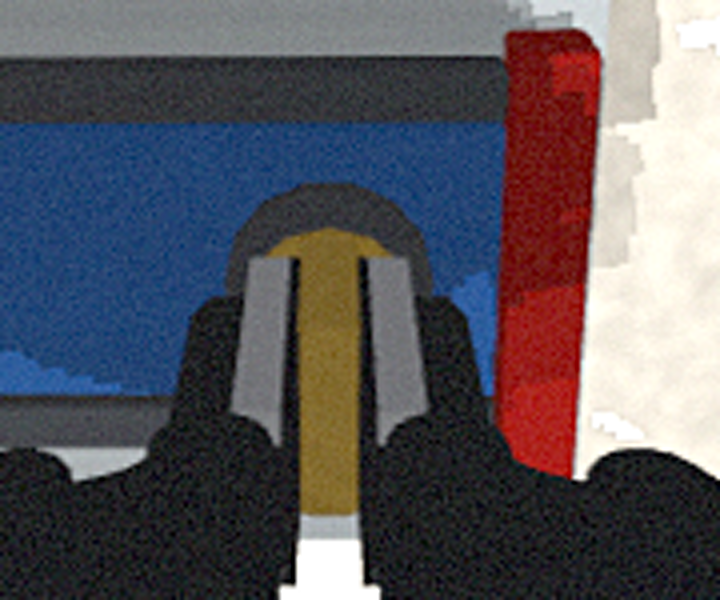

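Still no force, and the foot is still flush on the stop. Now I go on to collar contact and start pressing.

carry_out:
  moves:
    - {"x":0,"y":0,"z":2,"spin":0,"gripper":255}
    - {"x":0,"y":0,"z":4,"spin":0,"gripper":255}
    - {"x":0,"y":0,"z":5.5,"spin":0,"gripper":255}
    - {"x":0,"y":0,"z":6.5,"spin":0,"gripper":255}
    - {"x":0,"y":0,"z":6.5,"spin":0,"gripper":255}

```text
clock: 21.1
position: [0.615, -0.2115, 0.0332]
eef_rot: [-3.13, 0.256, 0.012]
contact_force: [-1.7, -0.7, 4.7]
gripper_width: 0.081
```

```bash
python3 - <<'E'
from h import *
s=state();print(s["position"].round(4),s["contact_force"].round(1),s["ft_torque"].round(2),s["gripper_width"],s["joint_pos"].round(2))
E
```

```text
[ 0.615  -0.2115  0.0332] [-1.7 -0.7  4.7] [ 0.14  0.35 -0.01] 0.08104227863728503 [-0.45  0.75  1.35 -0.    1.05 -0.28]
```

4.7 N matches 1.5 mm of collar compression. I press to about 4 mm.

carry_out:
  moves:
    - {"x":0,"y":0,"z":1,"spin":0,"gripper":255}
    - {"x":0,"y":0,"z":2,"spin":0,"gripper":255}
    - {"x":0,"y":0,"z":3,"spin":0,"gripper":255}
    - {"x":0,"y":0,"z":3,"spin":0,"gripper":255}

```text
clock: 21.6
position: [0.615, -0.2114, 0.0309]
eef_rot: [-3.13, 0.256, 0.011]
contact_force: [-3.6, 1.8, 8.1]
gripper_width: 0.079
```

```bash
python3 - <<'E'
from h import *
s=state();print(s["position"].round(4),s["contact_force"].round(1),s["ft_torque"].round(2),s["gripper_width"],s["joint_pos"].round(2))
plan([.615,-.2115,.031],0)
E
```

```text
[ 0.615  -0.2114  0.0309] [-3.6  1.8  8.1] [0.26 0.55 0.02] 0.07879939512303823 [-0.45  0.75  1.35 -0.    1.04 -0.28]
pos [ 0.615  -0.2114  0.0309] yaw -9.37 tilt 0.41
shift [ 0.   0.1 -0.1] spin -0.1635 F [-3.6  1.8  8.1] w 0.079 t 21.6
```

8 N with about 3.5 mm compressed, so the pin is below the plate. I turn 1.4 rad while holding the press.

carry_out:
  moves:
    - {"x":0,"y":0,"z":0.9,"spin":0,"gripper":255}
    - {"x":0,"y":0,"z":0.9,"spin":0.15,"gripper":255}
    - {"x":0,"y":0,"z":0.9,"spin":0.3,"gripper":255}
    - {"x":0,"y":0,"z":0.9,"spin":0.45,"gripper":255}
    - {"x":0,"y":0,"z":0.9,"spin":0.45,"gripper":255}

```text
clock: 22.22
position: [0.6163, -0.212, 0.0314]
eef_rot: [2.993, -0.951, -0.005]
contact_force: [-0.4, 1.4, 7.4]
gripper_width: 0.079
```

```bash
python3 - <<'E'
from h import *
s=state();print(s["position"].round(4),s["contact_force"].round(1),s["ft_torque"].round(2),s["gripper_width"],s["joint_pos"].round(2))
plan([.615,-.2115,.031],np.radians(-92))
im=read_camera("wrist")
cv2.imwrite("pics/w17.png",cv2.convertScaleAbs(im[:,:,::-1],alpha=1.5))
E
```

```text
[ 0.6163 -0.212   0.0314] [-0.4  1.4  7.4] [ 0.01 -0.02 -0.07] 0.07865360062389402 [-0.45  0.75  1.35 -0.    1.04  0.17]
pos [ 0.6163 -0.212   0.0314] yaw -35.25 tilt 0.2
shift [-1.4  0.4  0.4] spin 0.9905 F [-0.4  1.4  7.4] w 0.079 t 22.23
```

View pics/w17.png

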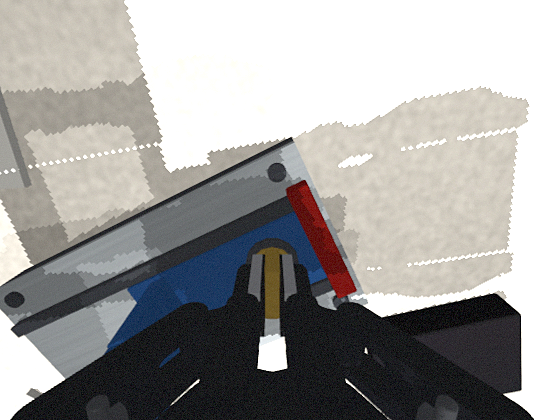

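It turned 26° freely (torque 0.07 N m), so the pin is below the plate. I continue to about 80°.

carry_out:
  moves:
    - {"x":0,"y":0,"z":0.9,"spin":0.15,"gripper":255}
    - {"x":0,"y":0,"z":0.9,"spin":0.3,"gripper":255}
    - {"x":0,"y":0,"z":0.9,"spin":0.45,"gripper":255}
    - {"x":0,"y":0,"z":0.9,"spin":0.6,"gripper":255}
    - {"x":0,"y":0,"z":0.9,"spin":0.75,"gripper":255}
    - {"x":0,"y":0,"z":0.9,"spin":0.9,"gripper":255}
    - {"x":0,"y":0,"z":0.9,"spin":0.98,"gripper":255}
    - {"x":0,"y":0,"z":0.9,"spin":0.98,"gripper":255}

```text
clock: 23.28
position: [0.6174, -0.2125, 0.0316]
eef_rot: [2.193, -2.247, 0.001]
contact_force: [-1.1, 0.1, 7.2]
gripper_width: 0.076
```

```bash
python3 - <<'E'
from h import *
s=state();print(s["position"].round(4),s["contact_force"].round(1),s["ft_torque"].round(2),s["gripper_width"],s["joint_pos"].round(2))
plan([.615,-.2115,.031],np.radians(-90))
im=read_camera("wrist")
cv2.imwrite("pics/w18.png",cv2.convertScaleAbs(im[:,:,::-1],alpha=1.5))
im=read_camera("scene");cv2.imwrite("pics/s18.png",cv2.resize(im[130:230,160:300,::-1],None,fx=5.5,fy=5.5,interpolation=cv2.INTER_CUBIC))
E
```

```text
[ 0.6174 -0.2125  0.0316] [-1.1  0.1  7.2] [ 0.02  0.09 -0.08] 0.07582420483957598 [-0.45  0.75  1.35 -0.    1.04  1.15]
pos [ 0.6174 -0.2125  0.0316] yaw -91.39 tilt 0.08
shift [-1.   2.4  0.6] spin -0.0242 F [-1.1  0.1  7.2] w 0.076 t 23.27
```

View pics/w18.png

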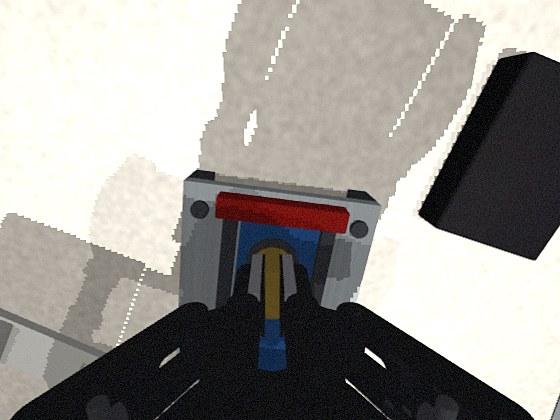

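View pics/s18.png

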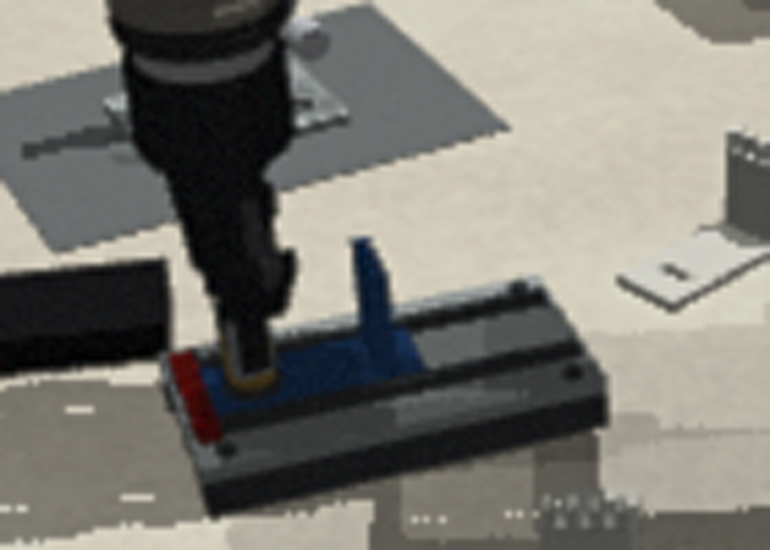

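Turned 82°. The rest is flush to the stop and forces are low. I release and rise.

carry_out:
  moves:
    - {"x":0,"y":0,"z":0,"spin":0,"gripper":255}
    - {"x":0,"y":0,"z":0,"spin":0,"gripper":230}
    - {"x":0,"y":0,"z":0,"spin":0,"gripper":200}
    - {"x":0,"y":0,"z":0,"spin":0,"gripper":170}
    - {"x":0,"y":0,"z":0,"spin":0,"gripper":170}
    - {"x":0,"y":0,"z":-10,"spin":0,"gripper":170}
    - {"x":0,"y":0,"z":-40,"spin":0,"gripper":170}
    - {"x":0,"y":0,"z":-90,"spin":0,"gripper":170}
    - {"x":0,"y":0,"z":-130,"spin":0,"gripper":170}
    - {"x":0,"y":0,"z":-130,"spin":0,"gripper":170}

```text
clock: 24.62
position: [0.6195, -0.2132, 0.1667]
eef_rot: [-2.194, 2.246, -0.014]
contact_force: [-0.3, 0.1, -0.8]
gripper_width: 0.335
```

```bash
python3 - <<'E'
from h import *
s=state();print(s["position"].round(4),s["contact_force"].round(1),s["gripper_width"],s["clock"])
im=read_camera("wrist")
cv2.imwrite("pics/w19.png",cv2.resize(cv2.convertScaleAbs(im[130:330,170:400,::-1],alpha=1.6),None,fx=3,fy=3,interpolation=cv2.INTER_CUBIC))
im=read_camera("scene");cv2.imwrite("pics/s19.png",cv2.resize(im[130:230,160:300,::-1],None,fx=5.5,fy=5.5,interpolation=cv2.INTER_CUBIC))
for n in("wrist","scene"):
  for l in("screw","screw_wing","rest","stop"):
    print(n,l,[(round(d["score"],2),np.round(d["at"],4)) for d in mark_of(n,l)][:4])
E
```

```text
[ 0.6195 -0.2132  0.1667] [-0.3  0.1 -0.8] 0.33524235907808164 24.625
wrist screw [(0.66, array([ 0.6182, -0.214 ,  0.0192]))]
wrist screw_wing [(0.9, array([ 0.6148, -0.216 ,  0.0579]))]
wrist rest [(0.81, array([ 5.206e-01, -3.700e-02, -4.000e-04])), (0.71, array([ 0.5882, -0.2111,  0.0306]))]
wrist stop [(0.6, array([ 0.6399, -0.2222,  0.026 ]))]
scene screw [(0.69, array([ 0.5691,  0.2814, -0.0029])), (0.4, array([ 0.6138, -0.2138,  0.0192]))]
scene screw_wing [(0.71, array([ 0.6185, -0.2095,  0.0584])), (0.46, array([0.5708, 0.2812, 0.041 ]))]
scene rest [(0.95, array([ 0.3214, -0.2416,  0.0034])), (0.79, array([ 0.5193, -0.0348, -0.0068])), (0.69, array([ 0.5854, -0.2092,  0.0295]))]
scene stop [(0.56, array([ 0.6401, -0.2155,  0.0311]))]
```

View pics/w19.png

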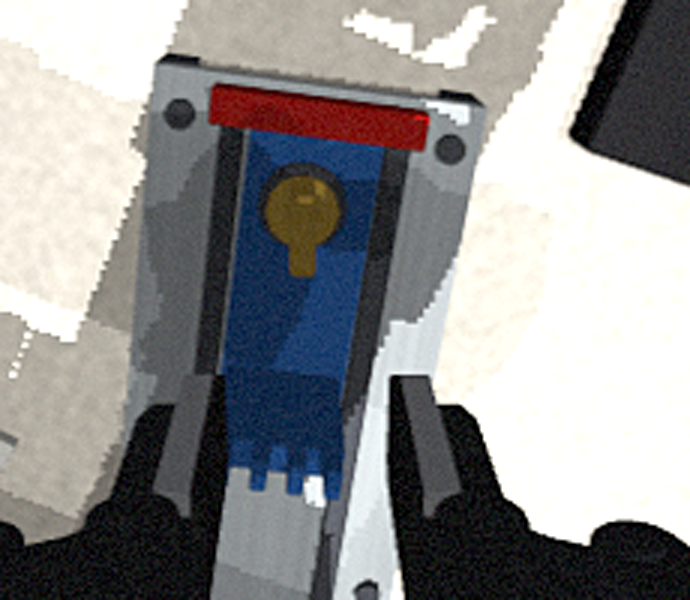

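View pics/s19.png

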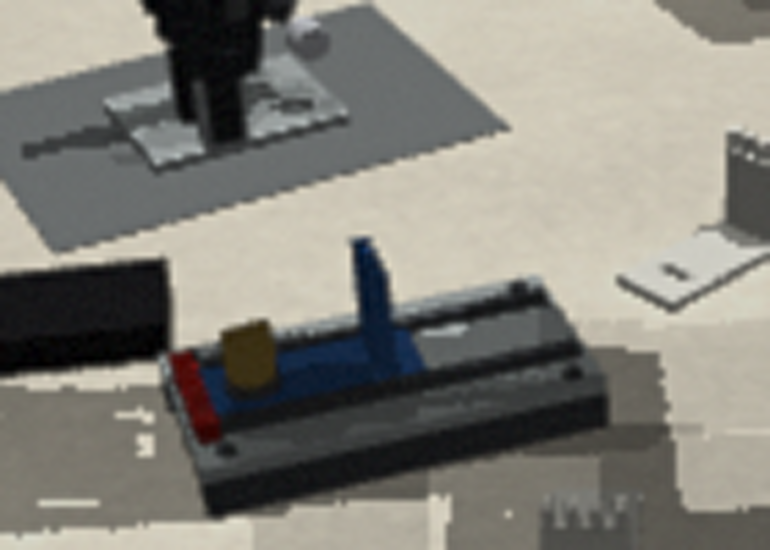

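The screw stands in the slots with its wing turned about 80° and the foot is flush to the red bar (front edge about 245–385, 135–150 px in the crop). The arm is clear, so I hand in.

```bash
python3 - <<'E'
from h import *
print(close_job())
E
```

```text
the job is handed in; nothing more can be done
None
```

I slid the blue rest home against the red stop, put the brass thumbscrew through both slots and locked it. I let go and handed the job in at about 25 s of the 67 s; no verdict is reported.

- **Rest:** it stayed in place when pressed against the stop with about 9 N. In the last pictures its foot is still flush with the stop.
- **Screw:** pressed with about 8 N, roughly 3.5 mm of collar travel, and turned about 82° with almost no torque. After release, both cameras place its lower end at about 19 mm, against 17 mm nominal; the networks are good to about 4 mm. The wing lies nearly along the rails.
- **Force readings:** the largest I read was about 13 N at the wrist, sampled between moves, and it was near zero after release. I did not touch the rod jar, the graphite block, the paddle or the look-alikes.

Two checks disagreed along the way:

- **Fingertip position:** the first try at the screw closed on air. The cameras showed the fingertips about 17 mm above the reported TCP, instead of 14 mm ahead of it as stated. I corrected for this and gripped the screw on the next try. It also means I held the rest nearer the top of its blade than intended.
- **Sideways position of the slot:** estimates differed by about 2 mm. I settled it with close-up pictures before lowering the screw, and it went in without measurable force.

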